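Pour coin rollers into the till drawer and shut it

TASK

Take the dipper cup by its handle, pour all six white coin rollers into the open till drawer, stand the empty dipper upright on the bench again and push the drawer fully shut. Leave the tin, the weights and the acceptor cover where they are (within 25 mm).

Things in the scene. Friction and masses are not known exactly. Their poses are not given: they have to be found in the camera images.
- dipper: Flared aluminium cup, 70 mm tall, outside 68 mm wide at foot, 100 mm at rim, wall 4, floor 5 mm; holds six rollers. Its straight level handle points to its own -x: wooden bar 16 mm wide (y), 22 mm high (z), axis 50 mm above the underside, wood from 65 to 160 mm from the cup's axis (grip near 110). Origin: centre of underside; z up through the mouth. 0.14 to 0.24 kg.
- tray_front (a point): On the drawer: middle of its front wall's inner face, on the inner floor, 22 mm above the bench. x points into the drawer (to the till's back), y across, z up. Inside: x 0 to 195 mm, y -79 to 79; side walls 46 mm high, front panel 54 mm high and 21 mm thick. Open to the sky only from x = 0 to (joint - 6 mm); behind that is the fixed grey till, 200 mm wide, its top 90 mm above the bench.
- till_drawer0 (a joint): How far the drawer is out along its -x, in m: 0 is shut, starts at 0.115 to 0.135; stays where left, slides with 1 to 2 N. Its bar handle, 100 mm long across, 35 mm in front of the front panel, is centred at x = -56, z = +30 mm from point tray_front.
- roller0_center (a point): Centre of one of six alike white nylon coin rollers: short barrels, 24 mm in diameter, 20 mm long, 12 g, loose in the dipper at the start. z is the roller's own axis.
- roller1_center (a point): Centre of one of six alike white nylon coin rollers: short barrels, 24 mm in diameter, 20 mm long, 12 g, loose in the dipper at the start.
- roller2_center (a point): Centre of one of six alike white nylon coin rollers: short barrels, 24 mm in diameter, 20 mm long, 12 g, loose in the dipper at the start.
- roller3_center (a point): Centre of one of six alike white nylon coin rollers: short barrels, 24 mm in diameter, 20 mm long, 12 g, loose in the dipper at the start.
- roller4_center (a point): Centre of one of six alike white nylon coin rollers: short barrels, 24 mm in diameter, 20 mm long, 12 g, loose in the dipper at the start.
- roller5_center (a point): Centre of one of six alike white nylon coin rollers: short barrels, 24 mm in diameter, 20 mm long, 12 g, loose in the dipper at the start.
- tin: Plain zinc tin without a handle, empty, 84 mm wide, 75 mm tall; swaps sides with the dipper. Leave alone. Origin: centre of underside.
- weight0: Zinc coin weight with a knob, 60 mm wide, 64 mm tall. Leave alone. Origin: centre of underside.
- weight1: Zinc coin weight with a knob, 52 mm wide, 64 mm tall. Leave alone. Origin: centre of underside.
- weight2: Zinc coin weight with a knob, 68 mm wide, 64 mm tall. Leave alone. Origin: centre of underside.
- cover: Olive green coin acceptor cover, 120 x 90 x 64 mm. Leave alone. Origin: centre of underside.

How it is judged (in metres and radians):
On the way, in this order (a step that is already met when the one before it is completed fails the run):
1. The dipper is lifted so that its underside is more than 50 mm above the bench, all six rollers still in it (height (world z) of dipper above 0.05 m and distance between each of roller0_center, roller1_center, roller2_center, roller3_center, roller4_center, roller5_center and dipper below 0.085 m), for 0.1 s.
2. The dipper is tipped over 70 degrees from upright, its underside within 200 mm (seen from above) of the middle of the drawer's front wall, the drawer at least 100 mm open (angle between dipper's own z axis and vertical above 1.22 rad and horizontal distance between dipper and tray_front below 0.2 m and value of joint till_drawer0 above 0.1 m), for 0.1 s.
3. All six rollers lie inside the drawer while it is still at least 80 mm open (value of joint till_drawer0 above 0.08 m and x of roller0_center in the frame of tray_front between -0.002 and 0.198 m and y of roller0_center in the frame of tray_front between -0.082 and 0.082 m and z of roller0_center in the frame of tray_front between 0 and 0.055 m and x of roller1_center in the frame of tray_front between -0.002 and 0.198 m and y of roller1_center in the frame of tray_front between -0.082 and 0.082 m and z of roller1_center in the frame of tray_front between 0 and 0.055 m and x of roller2_center in the frame of tray_front between -0.002 and 0.198 m and y of roller2_center in the frame of tray_front between -0.082 and 0.082 m and z of roller2_center in the frame of tray_front between 0 and 0.055 m and x of roller3_center in the frame of tray_front between -0.002 and 0.198 m and y of roller3_center in the frame of tray_front between -0.082 and 0.082 m and z of roller3_center in the frame of tray_front between 0 and 0.055 m and x of roller4_center in the frame of tray_front between -0.002 and 0.198 m and y of roller4_center in the frame of tray_front between -0.082 and 0.082 m and z of roller4_center in the frame of tray_front between 0 and 0.055 m and x of roller5_center in the frame of tray_front between -0.002 and 0.198 m and y of roller5_center in the frame of tray_front between -0.082 and 0.082 m and z of roller5_center in the frame of tray_front between 0 and 0.055 m), for 0.2 s.
At the end, for the whole second after the job is handed in: The drawer is shut to within 6 mm with all six rollers inside it; the dipper stands upright (within 5 degrees) on its foot on the bench, at rest; the robot touches nothing (value of joint till_drawer0 below 0.006 m and x of roller0_center in the frame of tray_front between -0.002 and 0.198 m and y of roller0_center in the frame of tray_front between -0.082 and 0.082 m and z of roller0_center in the frame of tray_front between 0 and 0.055 m and x of roller1_center in the frame of tray_front between -0.002 and 0.198 m and y of roller1_center in the frame of tray_front between -0.082 and 0.082 m and z of roller1_center in the frame of tray_front between 0 and 0.055 m and x of roller2_center in the frame of tray_front between -0.002 and 0.198 m and y of roller2_center in the frame of tray_front between -0.082 and 0.082 m and z of roller2_center in the frame of tray_front between 0 and 0.055 m and x of roller3_center in the frame of tray_front between -0.002 and 0.198 m and y of roller3_center in the frame of tray_front between -0.082 and 0.082 m and z of roller3_center in the frame of tray_front between 0 and 0.055 m and x of roller4_center in the frame of tray_front between -0.002 and 0.198 m and y of roller4_center in the frame of tray_front between -0.082 and 0.082 m and z of roller4_center in the frame of tray_front between 0 and 0.055 m and x of roller5_center in the frame of tray_front between -0.002 and 0.198 m and y of roller5_center in the frame of tray_front between -0.082 and 0.082 m and z of roller5_center in the frame of tray_front between 0 and 0.055 m and height (world z) of dipper between -0.005 and 0.006 m and angle between dipper's own z axis and vertical below 0.1 rad and linear speed of dipper below 0.02 m/s and contact force between the fingers and dipper below 0.1 N and contact force between the arm and anything else below 0.1 N).
It fails at once if The tin was moved more than 25 mm (distance of tin from where it was at the start of the episode above 0.025 m).
It fails at once if A weight was moved more than 25 mm (distance of weight0 from where it was at the start of the episode above 0.025 m).
It fails at once if A weight was moved more than 25 mm (distance of weight1 from where it was at the start of the episode above 0.025 m).
It fails at once if A weight was moved more than 25 mm (distance of weight2 from where it was at the start of the episode above 0.025 m).
It fails at once if The acceptor cover was moved more than 25 mm (distance of cover from where it was at the start of the episode above 0.025 m).
It also fails if it takes over 67 s, if anything falls off the work surface, if the arm or the gripper's body presses on something with over 40 N, if the wrist force passes 120 N, or if a joint passes its speed limit or range.

ROBOT

A 6-joint arm with a two-finger parallel gripper is mounted at the origin on the work surface. World frame = base frame: x ahead of the robot, y to its left, z up, the work surface at z = 0. Lengths are in m, angles in degrees, forces in N, time in s.
With the tool pointing down it reaches from about 0.275 to 0.975 m from the base axis. Payload 8.4 kg.
Tool frame: the origin (TCP) lies on the centre line of the jaws, within the pads' length; the fingertips stand 22 mm ahead of it and the grasp point (between the pads) lies 3 mm ahead of it; z points along the fingers, y is the line along which they close (so a half turn about z gives the same grasp; the last joint's range is limited). The gripper opens to 92 mm and grips with 3 to 60 N. Pads are 20 mm wide; open, the fingers measure 128 mm over their backs; the gripper's body (75 mm by 189 mm) begins 69 mm behind the grasp point.
Start: joints at [73.43, 20.225, 93.587, -0, 66.188, -0.138], TCP at [0.177, 0.599, 0.237] pointing down, gripper open.
Joint ranges: [-150.9, 150.9], [-52.94, 120.26], [3.33, 152.33], [-74.26, 254.26], [0, 154.13], [-172.89, 172.89]. Speed limits (degrees/s): [127.2, 127.2, 159.86, 180, 180, 180].

INTERFACE

Orientations are given as a 3x3 rotation matrix whose columns are the frame's x, y, z axes.
In Python, from plant import bot gives the robot as it stands.
- The arm moves only by the tool jog_arm, never from a script. Its argument "moves" is a list of rows, each a list of 4 numbers: the shift along the tool's x, y, z scaled (see below), then the turn about the tool's z scaled (see below). A call has 1 to 8 rows; each row shifts and turns the commanded pose from where the row before left it, along the tool's axes as they then stand; what a row does not reach is not made up. The controller multiplies each number of a shift by 0.04 m and each number of a turn by 4 degrees. A row lasts 1/12 s, in which the tool goes at most 41.7 mm and 7.16 degrees, less where a joint would pass 70% of its speed; a pose out of reach is approached as far as the arm can. A call with a number of a shift or a turn outside -1 to 1 is refused whole. A call with a gripper value outside its range is refused whole. "gripper" is the finger opening in mm, from 0 to 91.9, set as the call begins (left out, the last holds). The fingers move at their own pace and stop on an object; "squeeze" is the grip in N (left out, the last holds). Time passes only in rows, so rows that do not move let the fingers close. It gives the time, the measured TCP pose, the force, the opening and the grip force at its end, in the units of the state.
- bot.observe(): the state, without advancing time (a new reading comes with each control period).
- bot.camera(name): name is "scene" or "top"; returns the picture (480x640x3 uint8, red, green, blue); there is no depth.
- bot.camera_info(name): a dict with "fx", "fy", "cx", "cy" (pixels), "R" (3x3) and "t" (3): a world point X has camera coordinates R X + t. Camera axes: x right, y down, z forward; pixel columns grow to the right and rows downward; lengths in m; the calibration is good to about 2 mm. A picture is of the moment at which its call begins. camera_info takes no time and is no camera call.
- bot.hand_in(): hands the job in; it is judged then, once.
The state is a dict: "clock": time; "joint_positions": joint angles; "joint_velocities": joint speeds; "effort": joint torques, N m; "eef_pos": TCP position; "tool_rot": TCP orientation; "contact_force": force on the tool from outside, world axes, zero at the start; "wrist_torque": the same for the moment, N m; "finger_gap": finger opening in m; "finger_force": force on a finger pad.
Only numpy, scipy, OpenCV 4.12 (cv2) and the standard library are available. Lean on these libraries where they do the work, as an engineer would, in place of code of your own. Each camera call takes 0.05 s, during which the arm holds its last target. There are 200 camera calls.

## Working session

There is one attempt and no reset: what is moved stays moved. The work goes in short steps, Python scripts to look and compute and a tool call to move; the robot and the scene stay as the last step left them, time stands still between calls to the robot, and variables do not carry over. Pictures are saved under pics/ and viewed, at most 10 in all, crops included, and the job is handed in when it is done.

Besides the shell and the picture viewer there is one more tool, called after "Emit:" as name([rows], argument=value, ...), one row to a line, values as JSON. jog_arm: Moves the arm, as the interface text tells. Its arguments: {"type":"object","properties":{"moves":{"type":"array","items":{"type":"array","items":{"type":"number"}}},"gripper":{"type":"number"},"squeeze":{"type":"number"}},"required":["moves"]}

```bash
ls; mkdir -p pics; python3 - <<'E'
from plant import bot
import cv2,numpy as np
for n in("scene","top"):
    im=bot.camera(n); cv2.imwrite(f"pics/{n}0.png",im[:,:,::-1])
    i=bot.camera_info(n); print(n,i["fx"],i["cx"],i["cy"],np.round(np.array(i["R"]),3).tolist(),np.round(i["t"],3))
print(bot.observe())
E
```

```text
pics
scene 453.24383831271194 318.3490470381516 238.23636301861197 [[-0.847, 0.531, -0.002], [0.313, 0.497, -0.81], [-0.429, -0.687, -0.587]] [ 0.526 -0.125  1.192]
top 541.2266129064528 325.51705890499704 243.23820944820915 [[0.006, -1.0, -0.001], [-0.984, -0.006, -0.181], [0.181, 0.002, -0.984]] [-0.071  0.609  1.309]
{'clock': 0.1, 'joint_positions': array([ 7.34304125e+01,  2.02582729e+01,  9.36248893e+01, -8.46256909e-04,
        6.61889992e+01, -1.36525095e-01]), 'joint_velocities': array([-0.0188991 , -0.07749812, -0.0843572 ,  0.02664017, -0.09393393,
        0.05918457]), 'effort': array([-1.39626641e-04, -5.94909132e+01, -3.34930694e+01,  6.99407235e-02,
        1.83183228e-02,  6.89390774e-06]), 'eef_pos': array([0.17668149, 0.59906122, 0.23594088]), 'tool_rot': array([[-9.59152581e-01,  2.82889034e-01, -3.46218675e-04],
       [ 2.82889246e-01,  9.59151817e-01, -1.21100649e-03],
       [-1.05041853e-05, -1.25948154e-03, -9.99999207e-01]]), 'contact_force': array([-0.37813313, -0.23922288,  0.23985057]), 'wrist_torque': array([0.03711971, 0.01512281, 0.00124566]), 'finger_force': 0.0, 'finger_gap': 0.0916954064506145}
```

View pics/scene0.png

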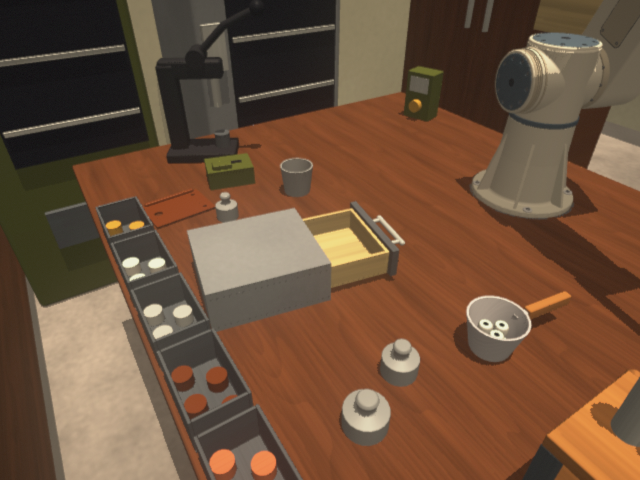

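View pics/top0.png

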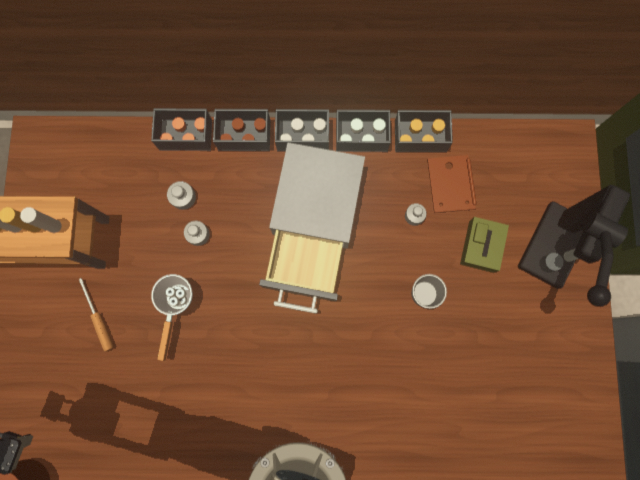

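The scene picture shows the dipper at about (497,327) with its handle tip at (570,296), and the drawer open at (345,245) with its bar at (388,230). In the top picture the dipper is at (172,295), its handle end at (163,358), and the front panel runs from (262,285) to (338,297), with the bar near (296,305). The weights are at (180,194) and (196,232), and the tin is at (429,291).

```bash
cat > h.py <<'E'
import numpy as np,cv2
from plant import bot
def ray(n,p):
    i=bot.camera_info(n);R=np.array(i["R"]);t=np.array(i["t"])
    d=R.T@np.array([(p[0]-i["cx"])/i["fx"],(p[1]-i["cy"])/i["fy"],1.]);return -R.T@t,d/np.linalg.norm(d)
def plane(n,p,z):
    o,d=ray(n,p);return o+d*(z-o[2])/d[2]
def tri(ps,pt):
    A=[];b=[]
    for n,p in(("scene",ps),("top",pt)):
        o,d=ray(n,p);P=np.eye(3)-np.outer(d,d);A.append(P);b.append(P@o)
    return np.linalg.lstsq(np.vstack(A),np.hstack(b),rcond=None)[0]
def comp(n,im,lo,hi,box,off=(0,0)):
    x0,y0,x1,y1=box;h=cv2.cvtColor(im[y0:y1,x0:x1],cv2.COLOR_RGB2HSV)
    m=cv2.inRange(h,lo,hi);m=cv2.morphologyEx(m,cv2.MORPH_OPEN,np.ones((2,2)))
    c=max(cv2.findContours(m,0,2)[0],key=cv2.contourArea);return c+np.array([x0,y0])
def cam(n,f=None,box=None,s=1):
    im=bot.camera(n)
    if f:
        o=im[:,:,::-1]
        if box: o=o[box[1]:box[3],box[0]:box[2]]
        cv2.imwrite(f,cv2.resize(o,None,fx=s,fy=s,interpolation=cv2.INTER_CUBIC))
    return im
E
python3 - <<'E'
from h import *
np.set_printoptions(precision=4,suppress=True)
T=cv2.imread("pics/top0.png")[:,:,::-1];S=cv2.imread("pics/scene0.png")[:,:,::-1]
lo,hi=(5,140,110),(20,255,255)
for n,im,box in(("top",T,(145,318,190,375)),("scene",S,(515,285,580,330))):
    c=comp(n,im,lo,hi,box);r=cv2.minAreaRect(c);print(n,cv2.contourArea(c),r,cv2.boxPoints(r).tolist())
    if n=="top":
        for q in cv2.boxPoints(r):print(plane(n,q,.061))
        ct=r[0];print("axis ctr",plane(n,ct,.061))
    else: cs=r[0]
print("tri handle ctr",tri(cs,ct))
# front panel & bar crops
a=T[220:325,245:360];b=S[195:290,295:415];c=T[265:375,125:215];d=S[280:375,455:580]
o=np.zeros((600,800,3),np.uint8)
for k,(q,x,y) in enumerate(((a,0,0),(b,400,0),(c,0,300),(d,400,300))):
    s=min(400/q.shape[1],300/q.shape[0]);z=cv2.resize(q,None,fx=s,fy=s,interpolation=cv2.INTER_CUBIC);o[y:y+z.shape[0],x:x+z.shape[1]]=z;print(k,s)
cv2.imwrite("pics/crops.png",o[:,:,::-1])
E
```

```text
top 1954.5 ((167.0, 346.0), (56.0, 44.0), 90.0) [[145.0, 318.0], [189.0, 318.0], [189.0, 374.0], [145.0, 374.0]]
[0.4196 0.3742 0.061 ]
[0.4203 0.2664 0.061 ]
[0.2868 0.2595 0.061 ]
[0.2861 0.3653 0.061 ]
axis ctr [0.3525 0.3163 0.061 ]
scene 2106.5 ((547.0, 307.0), (44.0, 64.0), 90.0) [[515.0, 285.0], [579.0, 285.0], [579.0, 329.0], [515.0, 329.0]]
tri handle ctr [0.3516 0.3257 0.0324]
0 2.857142857142857
1 3.1578947368421053
2 2.727272727272727
3 3.1578947368421053
```

View pics/crops.png

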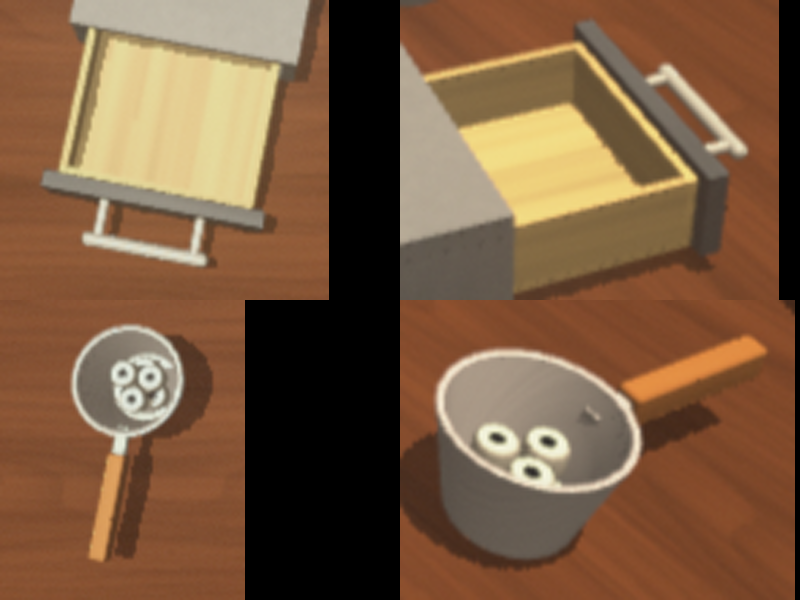

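The crops show the drawer top left and right, with the panel's inner top edge from about (261.5,280) to (338,294) in full-picture pixels. The dipper is at the bottom with its rim centre near (172,295), and the handle runs from (167,321) to (161,360). I'll tighten the masks and triangulate.

```bash
python3 - <<'E'
from h import *
np.set_printoptions(precision=4,suppress=True)
T=cv2.imread("pics/top0.png")[:,:,::-1];S=cv2.imread("pics/scene0.png")[:,:,::-1]
C={}
for n,im,box in(("top",T,(145,310,190,375)),("scene",S,(515,285,580,330))):
    c=comp(n,im,(5,140,150),(20,255,255),box);r=cv2.minAreaRect(c);C[n]=c;print(n,cv2.contourArea(c),r)
r=cv2.minAreaRect(C["top"]);b=cv2.boxPoints(r)
mids=[(b[i]+b[(i+1)%4])/2 for i in range(4)];mids.sort(key=lambda q:q[1]);far,near=mids[0],mids[-1]
f,nr=plane("top",far,.061),plane("top",near,.061);print("wood ends",f,nr,np.linalg.norm(f-nr),"yaw of cup x",np.degrees(np.arctan2(*(f-nr)[[1,0]])))
# tip: extreme corner in scene: top face end midpoint ; top-cam near end
cs=C["scene"][:,0];print("scene extremes",cs[cs[:,0].argmax()],cs[cs[:,1].argmin()],cs[cs[:,0].argmin()])
# bar of drawer
B={}
for n,im,box in(("top",T,(268,296,325,318)),("scene",S,(366,212,410,250))):
    c=comp(n,im,(10,5,165),(40,110,255),box);r=cv2.minAreaRect(c);print("bar",n,cv2.contourArea(c),r);B[n]=c
# rim
h=cv2.cvtColor(T,cv2.COLOR_RGB2HSV);m=cv2.inRange(h[265:330,140:205],(0,0,60),(180,70,255))
m=cv2.morphologyEx(m,cv2.MORPH_OPEN,np.ones((5,5)));c=max(cv2.findContours(m,0,2)[0],key=cv2.contourArea);e=cv2.fitEllipse(c+np.array([140,265]));print("rim top",e,plane("top",e[0],.07))
h=cv2.cvtColor(S,cv2.COLOR_RGB2HSV)
print("rim tri",tri((455+(537-400)/3.158-0,0),(0,0)) if 0 else "")
k=lambda x,y:(295+(x-400)/3.158,195+y/3.158); kt=lambda x,y:(245+x/2.857,220+y/2.857)
# panel top corners : outer front-left etc
for s,t in((k(578,27),kt(47,172)),(k(592,22),kt(43,185)),(k(726,176),kt(262,227))):print("corner",tri(s,t))
for s,t in((k(668,70),kt(85,239)),(k(742,151),kt(207,262))):print("bar end",tri(s,t),plane("top",t,.058))
for t in((47,172),(265,212)):print("panel inner",plane("top",kt(*t),.076))
for t,z in(((78,170),.068),((252,208),.022),((80,165),.022)):print(plane("top",kt(*t),z))
d=lambda x,y:(455+(x-400)/3.158,280+(y-300)/3.158);dt=lambda x,y:(125+x/2.727,265+(y-300)/2.727)
print("handle tip",tri(d(756,343),dt(98,558)),"handle root",tri(d(628,394),dt(116,454)))
print("rim ctr",tri(d(538,407),dt(128,381)))
E
```

```text
top 205.0 ((164.1298065185547, 342.0249938964844), (6.534119129180908, 38.8270263671875), 10.885527610778809)
scene 335.5 ((548.7069091796875, 302.0172119140625), (8.727680206298828, 46.60953140258789), 68.19859313964844)
wood ends [0.4079 0.3177 0.061 ] [0.3167 0.33   0.061 ] 0.0920712563439675 yaw of cup x -7.691206846375693
scene extremes [571 297] [564 292] [526 307]
bar top 181.0 ((296.1810302734375, 304.4224548339844), (42.57346725463867, 15.150282859802246), 3.3664612770080566)
bar scene 147.5 ((389.5276794433594, 231.97515869140625), (38.57696533203125, 9.588493347167969), 48.012786865234375)
rim top ((171.3993377685547, 294.711669921875), (39.68057632446289, 42.2546501159668), 26.85129165649414) [0.4762 0.3103 0.07  ]
rim tri 
corner [0.5354 0.0546 0.1619]
corner [0.5255 0.0565 0.1632]
corner [ 0.4355 -0.0537 -0.0391]
bar end [0.4717 0.0378 0.1014] [0.4568 0.0575 0.058 ]
bar end [ 0.4183 -0.0225 -0.012 ] [ 0.4378 -0.048   0.058 ]
panel inner [0.5126 0.0897 0.076 ]
panel inner [ 0.4795 -0.0975  0.076 ]
[0.5155 0.0639 0.068 ]
[ 0.4878 -0.0871  0.022 ]
[0.5252 0.0669 0.022 ]
handle tip [0.3184 0.3336 0.0544] handle root [0.4107 0.3221 0.0541]
rim ctr [0.4748 0.3111 0.0697]
```

Emit:
jog_arm([
  [0,0,0,-0.79],
  [0,0,0,-0.79],
  [0,0,0,-0.78],
  [-0.46,-0.52,0,0],
  [-0.46,-0.52,0,0],
  [-0.46,-0.52,0,0],
  [-0.46,-0.52,0,0],
  [-0.46,-0.52,0,0],
], gripper=60)

```text
clock: 0.77
eef_pos: [0.2558, 0.4837, 0.2362]
tool_rot: [[-0.993, 0.121, -0.0], [0.121, 0.993, -0.001], [0.0, -0.001, -1.0]]
contact_force: [0.2, 0.2, 0.6]
finger_gap: 0.0602
finger_force: 0.0
```

Emit:
jog_arm([
  [-0.46,-0.52,0,0],
  [-0.46,-0.52,0,0],
  [-0.46,-0.52,0,0],
  [-0.46,-0.52,0,0],
  [-0.46,-0.52,0,0],
  [-0.46,-0.52,0,0],
  [-0.46,-0.52,0,0],
  [0,0,0,0],
])

```text
clock: 1.43
eef_pos: [0.3671, 0.3217, 0.2363]
tool_rot: [[-0.992, 0.124, 0.0], [0.124, 0.992, -0.002], [-0.0, -0.002, -1.0]]
contact_force: [-0.4, -0.5, -0.2]
finger_gap: 0.0601
finger_force: 0.0
```

```bash
python3 - <<'E'
from h import *
np.set_printoptions(precision=4,suppress=True)
o=bot.observe();print(o["clock"],o["eef_pos"],o["tool_rot"],o["joint_positions"])
# desired grasp in tool axes
R=o["tool_rot"];g=np.array([.366,.324,.053]);print("delta tool /0.04:",R.T@(g-o["eef_pos"])/.04, "yaw tool y",np.degrees(np.arctan2(R[1,1],R[0,1])))
k=lambda x,y:(295+(x-400)/3.158,195+y/3.158); kt=lambda x,y:(245+x/2.857,220+y/2.857)
for s,t in((k(592,22),kt(262,227)),(k(726,176),kt(43,185)),(k(578,27),kt(265,212)),(k(668,70),kt(207,262)),(k(742,151),kt(85,239))):print(tri(s,t))
E
```

```text
1.4333 [0.3671 0.3217 0.2363] [[-0.9923  0.1238  0.0002]
 [ 0.1238  0.9923 -0.0016]
 [-0.0004 -0.0016 -1.    ]] [ 41.1032   7.9764 109.9042  -0.0896  62.1713 -41.7427]
delta tool /0.04: [0.0368 0.0619 4.5836] yaw tool y 82.88770204745026
[ 0.4657 -0.0938  0.0694]
[0.5011 0.0948 0.0686]
[ 0.4778 -0.0956  0.0684]
[ 0.4356 -0.0453  0.0454]
[0.4561 0.0599 0.0479]
```

Emit:
jog_arm([
  [0.03,0.06,0.5,0],
  [0,0,0.8,0],
  [0,0,0.8,0],
  [0,0,0.8,0],
  [0,0,0.7,0],
  [0,0,0.5,0],
  [0,0,0.3,0],
  [0,0,0.18,0],
])

```text
clock: 2.1
eef_pos: [0.3635, 0.327, 0.0515]
tool_rot: [[-0.993, 0.122, -0.002], [0.122, 0.993, -0.002], [0.002, -0.002, -1.0]]
contact_force: [0.6, -0.1, 1.0]
finger_gap: 0.0603
finger_force: 0.0
```

Emit:
jog_arm([
  [0,0,0,0],
  [0,0,0,0],
  [0,0,0,0],
  [0,0,0,0],
  [0,0,0,0],
  [0,0,0,0],
], gripper=0, squeeze=60)

```text
clock: 2.6
eef_pos: [0.365, 0.3277, 0.0541]
tool_rot: [[-0.993, 0.122, 0.001], [0.122, 0.993, 0.001], [-0.001, 0.001, -1.0]]
contact_force: [-0.2, -0.7, 0.8]
finger_gap: 0.0217
finger_force: 0.0
```

```bash
python3 - <<'E'
from h import *
cam("scene","pics/s1.png",(400,200,640,380),3);print(bot.observe()["eef_pos"])
E
```

```text
[0.36493088 0.32758722 0.05391868]
```

View pics/s1.png

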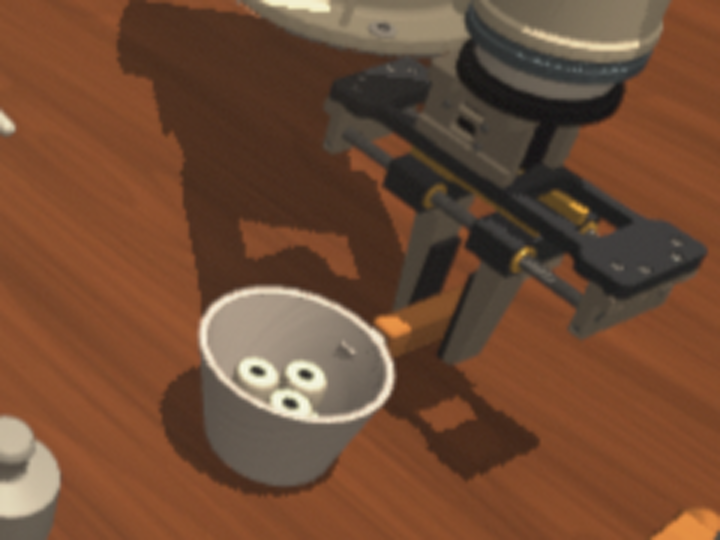

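The picture shows the fingers straddling the handle at crop (430,325), with the cup and rollers undisturbed. I'll finish closing, then lift.

Emit:
jog_arm([
  [0,0,0,0],
  [0,0,0,0],
  [0,0,0,0],
  [0,0,0,0],
])

```text
clock: 2.98
eef_pos: [0.3647, 0.3275, 0.0535]
tool_rot: [[-0.993, 0.122, 0.0], [0.122, 0.993, 0.0], [-0.0, 0.0, -1.0]]
contact_force: [-1.5, -0.4, 2.8]
finger_gap: 0.0156
finger_force: 60.0
```

Emit:
jog_arm([
  [0,0,-0.1,0],
  [0,0,-0.2,0],
  [0,0,-0.3,0],
  [0,0,-0.4,0],
  [0,0,-0.4,0],
  [0,0,-0.4,0],
  [0,0,-0.4,0],
  [0,0,-0.2,0],
])

```text
clock: 3.65
eef_pos: [0.365, 0.3277, 0.1514]
tool_rot: [[-0.993, 0.122, 0.001], [0.122, 0.993, 0.001], [-0.001, 0.001, -1.0]]
contact_force: [0.3, 0.7, -1.8]
finger_gap: 0.0154
finger_force: 60.0
```

```bash
python3 - <<'E'
from h import *
cam("scene","pics/s2.png",(400,160,640,340),3);o=bot.observe();print(o["eef_pos"],o["finger_gap"],o["finger_force"],o["wrist_torque"],o["contact_force"])
E
```

```text
[0.36550382 0.32811007 0.15206018] 0.01523878474243663 59.99721050262451 [0.12617912 0.32609481 0.02804421] [ 0.65779975  0.48247938 -1.40030813]
```

View pics/s2.png

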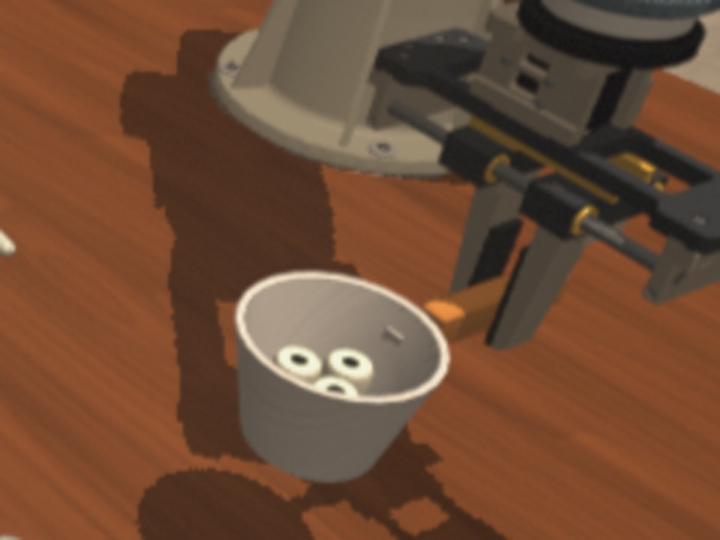

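The dipper is lifted level: the rim is at crop (343,337) and the rollers are inside. Next I carry it to the drawer.

Emit:
jog_arm([
  [0,0,-0.2,0.1],
  [0,0,-0.35,0.12],
  [0,0,-0.4,0.12],
  [0,0,-0.45,0.12],
  [0,0,-0.45,0.12],
  [0,0,-0.4,0.12],
  [0,0,-0.3,0.1],
  [0,0,-0.1,0.08],
])

```text
clock: 4.37
eef_pos: [0.365, 0.3277, 0.2566]
tool_rot: [[-0.983, 0.183, 0.001], [0.183, 0.983, 0.001], [-0.001, 0.001, -1.0]]
contact_force: [0.4, -0.1, -3.1]
finger_gap: 0.0155
finger_force: 60.0
```

Emit:
jog_arm([
  [-0.08,-0.16,0,0],
  [-0.2,-0.38,0,0],
  [-0.28,-0.54,0,0],
  [-0.28,-0.54,0,0],
  [-0.28,-0.54,0,0],
  [-0.28,-0.54,0,0],
  [-0.28,-0.54,0,0],
  [-0.28,-0.54,0,0],
])

```text
clock: 5.03
eef_pos: [0.4135, 0.1625, 0.254]
tool_rot: [[-0.983, 0.182, -0.002], [0.182, 0.983, -0.001], [0.002, -0.001, -1.0]]
contact_force: [-0.3, 0.8, -2.6]
finger_gap: 0.0154
finger_force: 60.0
```

Emit:
jog_arm([
  [-0.28,-0.54,0,0],
  [-0.28,-0.54,0,0],
  [-0.28,-0.54,0,0],
  [-0.28,-0.54,0,0],
  [-0.28,-0.54,0,0],
  [-0.28,-0.54,0,0],
  [-0.2,-0.38,0,0],
  [-0.08,-0.16,0,0],
])

```text
clock: 5.7
eef_pos: [0.4632, -0.0008, 0.254]
tool_rot: [[-0.983, 0.184, -0.002], [0.184, 0.983, -0.001], [0.002, -0.001, -1.0]]
contact_force: [0.3, 0.3, -2.3]
finger_gap: 0.0153
finger_force: 60.0
```

Emit:
jog_arm([
  [0,0,0,0],
  [0,0,0,0],
], squeeze=40)

```text
clock: 5.87
eef_pos: [0.4629, 0.0015, 0.2546]
tool_rot: [[-0.983, 0.183, -0.002], [0.183, 0.983, 0.0], [0.002, 0.0, -1.0]]
contact_force: [-0.5, 0.5, -2.2]
finger_gap: 0.0158
finger_force: 40.0
```

```bash
python3 - <<'E'
from h import *
cam("scene","pics/s3.png",(240,80,560,320),2.5);o=bot.observe();print(o["eef_pos"],o["finger_gap"],o["finger_force"],o["wrist_torque"],o["contact_force"]);print(o["tool_rot"],o["joint_positions"])
E
```

```text
[0.46296665 0.00196139 0.25474254] 0.016060424069638642 39.99636769294739 [ 0.14991334  0.23812938 -0.01730156] [ 0.31413699  0.6527765  -2.63665085]
[[-9.83185707e-01  1.82602594e-01 -1.46943196e-03]
 [ 1.82602269e-01  9.83186801e-01  3.53443344e-04]
 [ 1.50926578e-03  7.91788330e-05 -9.99998858e-01]] [ 4.22974675e-02  4.45986806e+00  1.11399730e+02  2.25572882e-02
  6.42245812e+01 -7.94461394e+01]
```

View pics/s3.png

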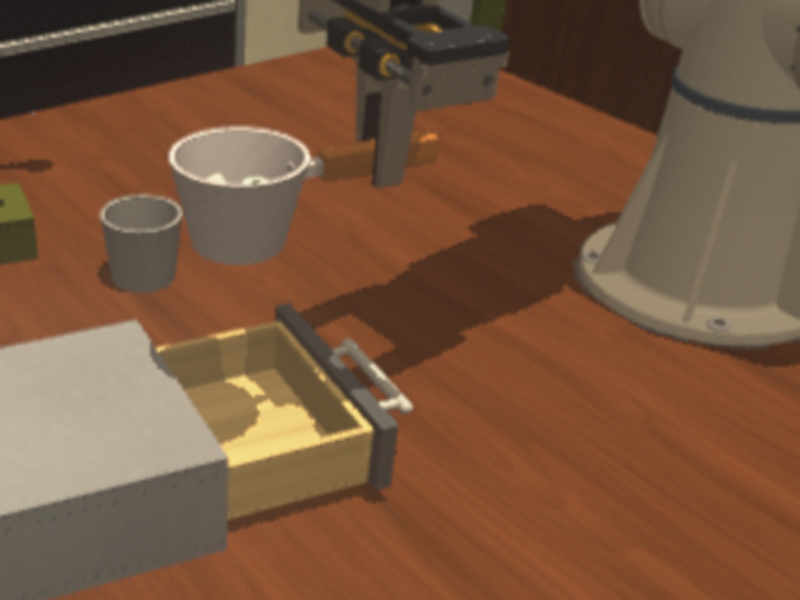

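The dipper is level at about crop (240,190), above and in front of the drawer (crop 270,400), which is still open. I'll loosen the grip gradually and measure the tilt by script.

```bash
cat >> h.py <<'E'
def tilt(f=None,lohi=((5,120,70),(20,255,255))):
    im=cam("scene",f,(240,80,560,320),2.5);o=bot.observe();p=o["eef_pos"];R=o["tool_rot"]
    i=bot.camera_info("scene");c=np.array(i["R"])@p+np.array(i["t"]);u=int(i["fx"]*c[0]/c[2]+i["cx"]);v=int(i["fy"]*c[1]/c[2]+i["cy"])
    x0,y0=u-60,v-60;h=cv2.cvtColor(im[y0:v+60,x0:u+60],cv2.COLOR_RGB2HSV)
    m=cv2.inRange(h,*lohi);yy,xx=np.nonzero(m);n=R[:,1];P=[]
    for a,b in zip(xx+x0,yy+y0):
        oo,d=ray("scene",(a,b));q=oo+d*((p-oo)@n)/(d@n)-p;P.append((-q@R[:,0],q[2]))
    P=np.array(P);P=P[(np.hypot(*P.T)<.06)]
    l=cv2.fitLine(P.astype(np.float32),cv2.DIST_HUBER,0,.01,.01).ravel()
    t=np.degrees(np.arctan2(-l[1],l[0]));return round(float(t if t>-20 else t+180),1),len(P),np.round(p,4),round(float(o["wrist_torque"]@n),3)
E
python3 -c "
from h import *
print(tilt())"
```

```text
Traceback (most recent call last):
  File "h.py", line 30, in tilt
    oo,d=ray("scene",(a,b));q=oo+d*((p-oo)@n)/(d@n)-p;P.append((-q@R[:,0],q[2]))
         ~~~^^^^^^^^^^^^^^^
  File "h.py", line 4, in ray
    i=bot.camera_info(n);R=np.array(i["R"]);t=np.array(i["t"])
ValueError: time passes only in moves, steps and waits
```

Emit:
jog_arm([
  [0,0,0,0],
  [0,0,0,0],
], squeeze=28)

```text
clock: 6.13
eef_pos: [0.4635, 0.0022, 0.2554]
tool_rot: [[-0.983, 0.181, -0.0], [0.181, 0.983, 0.0], [0.0, 0.0, -1.0]]
contact_force: [-0.8, -0.3, -2.2]
finger_gap: 0.0157
finger_force: 28.0
```

```bash
python3 -c "
from h import *
print(tilt())"
```

```text
Traceback (most recent call last):
  File "h.py", line 30, in tilt
    oo,d=ray("scene",(a,b));q=oo+d*((p-oo)@n)/(d@n)-p;P.append((-q@R[:,0],q[2]))
         ~~~^^^^^^^^^^^^^^^
  File "h.py", line 4, in ray
    i=bot.camera_info(n);R=np.array(i["R"]);t=np.array(i["t"])
ValueError: time passes only in moves, steps and waits
```

Emit:
jog_arm([
  [0,0,0,0],
  [0,0,0,0],
], squeeze=22)

```text
clock: 6.35
eef_pos: [0.4636, 0.0018, 0.2554]
tool_rot: [[-0.983, 0.182, 0.0], [0.182, 0.983, 0.0], [-0.0, 0.0, -1.0]]
contact_force: [-0.0, 0.2, -2.8]
finger_gap: 0.0159
finger_force: 22.0
```

```bash
python3 -c "
from h import *
print(tilt())"
```

```text
Traceback (most recent call last):
  File "h.py", line 30, in tilt
    oo,d=ray("scene",(a,b));q=oo+d*((p-oo)@n)/(d@n)-p;P.append((-q@R[:,0],q[2]))
         ~~~^^^^^^^^^^^^^^^
  File "h.py", line 4, in ray
    i=bot.camera_info(n);R=np.array(i["R"]);t=np.array(i["t"])
ValueError: time passes only in moves, steps and waits
```

Too many camera_info calls; I'll cache it.

```bash
sed -i 's/^def ray/from functools import lru_cache\ninfo=lru_cache(None)(lambda n:bot.camera_info(n))\ndef ray/; s/i=bot.camera_info(n);R=/i=info(n);R=/; s/i=bot.camera_info("scene")/i=info("scene")/' h.py; python3 -c "
from h import *
print(tilt())"
```

```text
(157.2, 1633, array([0.4637, 0.0016, 0.2554]), 0.293)
```

Emit:
jog_arm([
  [0,0,0,0],
], squeeze=18)

```text
clock: 6.53
eef_pos: [0.4637, 0.0015, 0.2554]
tool_rot: [[-0.983, 0.182, 0.0], [0.182, 0.983, 0.0], [-0.0, 0.0, -1.0]]
contact_force: [0.1, -0.5, -2.4]
finger_gap: 0.0158
finger_force: 18.0
```

```bash
python3 -c "
from h import *
print(tilt())"
```

```text
(157.8, 1623, array([0.4638, 0.0015, 0.2555]), 0.227)
```

Emit:
jog_arm([
  [0,0,0,0],
], squeeze=15)

```text
clock: 6.67
eef_pos: [0.4639, 0.0014, 0.2555]
tool_rot: [[-0.983, 0.182, 0.0], [0.182, 0.983, -0.0], [-0.0, 0.0, -1.0]]
contact_force: [0.1, 0.1, -2.1]
finger_gap: 0.0156
finger_force: 15.0
```

```bash
python3 -c "
from h import *
print(tilt())"
```

```text
(157.7, 1627, array([0.4638, 0.0014, 0.2555]), 0.102)
```

```bash
python3 - <<'E'
from h import *
h=cv2.cvtColor(cv2.imread("pics/s3.png"),cv2.COLOR_BGR2HSV)
for x,y in((345,160),(360,165),(425,145),(425,158),(350,215),(450,200),(500,150),(330,120)):print((x,y),h[y,x])
print(bot.observe()["clock"],tilt("pics/s4.png",((9,140,90),(20,255,255))))
h=cv2.cvtColor(cv2.imread("pics/s3.png"),cv2.COLOR_BGR2HSV);m=cv2.inRange(h,(10,140,90),(20,255,255));print(m[100:220,300:480].sum()/255, m[300:400,420:700].sum()/255)
E
```

```text
(345, 160) [ 12 154 103]
(360, 165) [ 13 155  99]
(425, 145) [ 13 167 119]
(425, 158) [ 13 165 110]
(350, 215) [ 11 168 143]
(450, 200) [ 11 166 118]
(500, 150) [ 11 167 125]
(330, 120) [ 11 167 134]
6.7167 (158.3, 1585, array([0.4637, 0.0014, 0.2554]), 0.214)
16469.0 21664.0
```

View pics/s4.png

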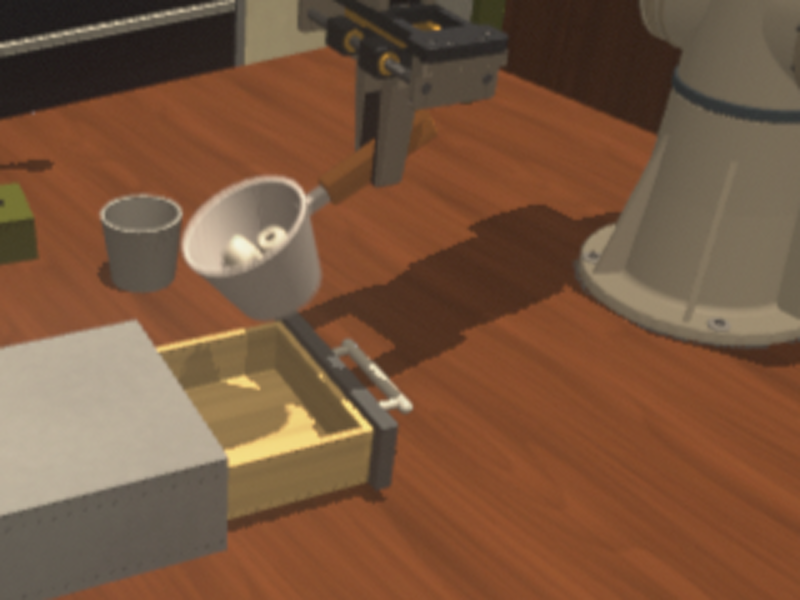

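The cup is slipping smoothly in the grip: it has tilted about 30° (mouth near crop (245,235)), with the rollers still in. I'll track the cup's grey blob instead, because the handle's hue matches the bench.

```bash
cat >> h.py <<'E'
def tilt(f=None,im=None):
    im=cam("scene",f,(240,80,560,320),2.5) if im is None else im
    o=bot.observe();p=o["eef_pos"];R=o["tool_rot"];n=R[:,1]
    i=info("scene");A=np.array(i["R"]);t=np.array(i["t"]);K=np.array([[i["fx"],0,i["cx"]],[0,i["fy"],i["cy"]],[0,0,1]])
    # homography plane (a fwd, b up) -> pixel
    H=K@np.column_stack([A@-R[:,0],A@np.array([0,0,1.]),A@p+t]);Hi=np.linalg.inv(H)
    vv,uu=np.mgrid[0:480,0:640];q=Hi@np.stack([uu.ravel(),vv.ravel(),np.ones(uu.size)]);a=(q[0]/q[2]).reshape(480,640);b=(q[1]/q[2]).reshape(480,640)
    h=cv2.cvtColor(im,cv2.COLOR_RGB2HSV);r=np.hypot(a,b)
    m=((h[...,1]<75)&(r>.05)&(r<.185)&(np.degrees(np.arctan2(-b,a))>-30)&(np.degrees(np.arctan2(-b,a))<150)).astype(np.uint8)
    k,l,s,c=cv2.connectedComponentsWithStats(cv2.morphologyEx(m,cv2.MORPH_OPEN,np.ones((3,3))));j=1+s[1:,4].argmax();w=l==j
    ca,cb=a[w].mean(),b[w].mean();return "ang %.1f r %.3f n %d tq %.3f z %.4f"%(np.degrees(np.arctan2(-cb,ca)),np.hypot(ca,cb),s[j,4],o["wrist_torque"]@n,p[2])
E
python3 - <<'E'
from h import *
im=np.zeros((480,640,3),np.uint8)
for f in("s3","s4"):
    x=cv2.resize(cv2.imread(f"pics/{f}.png")[:,:,::-1],(320,240),interpolation=cv2.INTER_AREA);im[80:320,240:560]=x;print(f,tilt(im=im))
print(tilt())
E
```

```text
s3 ang 8.9 r 0.119 n 2660 tq 0.214 z 0.2554
s4 ang 38.7 r 0.115 n 2474 tq 0.214 z 0.2554
ang 47.5 r 0.117 n 2394 tq 0.304 z 0.2553
```

Emit:
jog_arm([
  [0,0,0,0],
])

```text
clock: 6.9
eef_pos: [0.4634, 0.0014, 0.2552]
tool_rot: [[-0.983, 0.183, -0.001], [0.183, 0.983, 0.0], [0.001, -0.0, -1.0]]
contact_force: [-1.1, 0.9, -2.3]
finger_gap: 0.0163
finger_force: 15.0
```

```bash
python3 -c "
from h import *
print(tilt())"
```

```text
ang 61.1 r 0.120 n 2258 tq 0.108 z 0.2553
```

Emit:
jog_arm([
  [0,0,0,0],
  [0,0,0,0],
])

```text
clock: 7.12
eef_pos: [0.4638, 0.0015, 0.2554]
tool_rot: [[-0.983, 0.182, 0.0], [0.182, 0.983, 0.0], [-0.0, 0.0, -1.0]]
contact_force: [0.4, 0.7, -1.7]
finger_gap: 0.0161
finger_force: 15.0
```

```bash
python3 -c "
from h import *
print(tilt('pics/s5.png'))"
```

```text
ang 61.0 r 0.120 n 2258 tq 0.111 z 0.2554
```

View pics/s5.png

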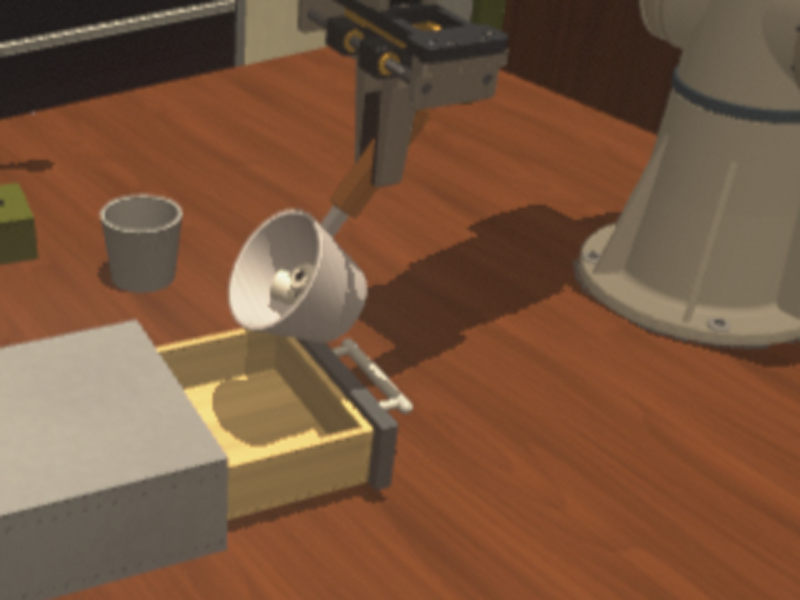

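The cup rests at about 52° (mouth at crop (280,275)) above the open drawer with all rollers inside. I'll lower it slightly and loosen further.

Emit:
jog_arm([
  [0,0,0.12,0],
  [-0.15,0,0.12,0],
  [0,0,0,0],
], squeeze=10)

```text
clock: 7.42
eef_pos: [0.47, 0.0002, 0.2448]
tool_rot: [[-0.983, 0.182, -0.0], [0.182, 0.983, -0.0], [0.0, -0.0, -1.0]]
contact_force: [-0.1, 0.1, -2.4]
finger_gap: 0.0159
finger_force: 10.0
```

```bash
python3 -c "
from h import *
print(tilt())"
```

```text
ang 62.0 r 0.120 n 2240 tq 0.193 z 0.2451
```

Emit:
jog_arm([
  [0,0,0,0],
  [0,0,0,0],
], squeeze=7)

```text
clock: 7.63
eef_pos: [0.4696, 0.0004, 0.2457]
tool_rot: [[-0.983, 0.182, -0.0], [0.182, 0.983, -0.0], [0.0, -0.0, -1.0]]
contact_force: [0.1, -0.3, -2.5]
finger_gap: 0.0158
finger_force: 7.0
```

```bash
python3 -c "
from h import *
print(tilt())"
```

```text
ang 63.1 r 0.120 n 2231 tq 0.136 z 0.2458
```

Emit:
jog_arm([
  [0,0,0,0],
  [0,0,0,0],
], squeeze=5)

```text
clock: 7.85
eef_pos: [0.4696, 0.0003, 0.2459]
tool_rot: [[-0.983, 0.182, 0.0], [0.182, 0.983, -0.0], [-0.0, 0.0, -1.0]]
contact_force: [-0.3, 0.1, -1.8]
finger_gap: 0.0156
finger_force: 5.0
```

```bash
python3 -c "
from h import *
print(tilt('pics/s6.png'))"
```

```text
ang 68.8 r 0.121 n 2151 tq 0.073 z 0.2459
```

View pics/s6.png

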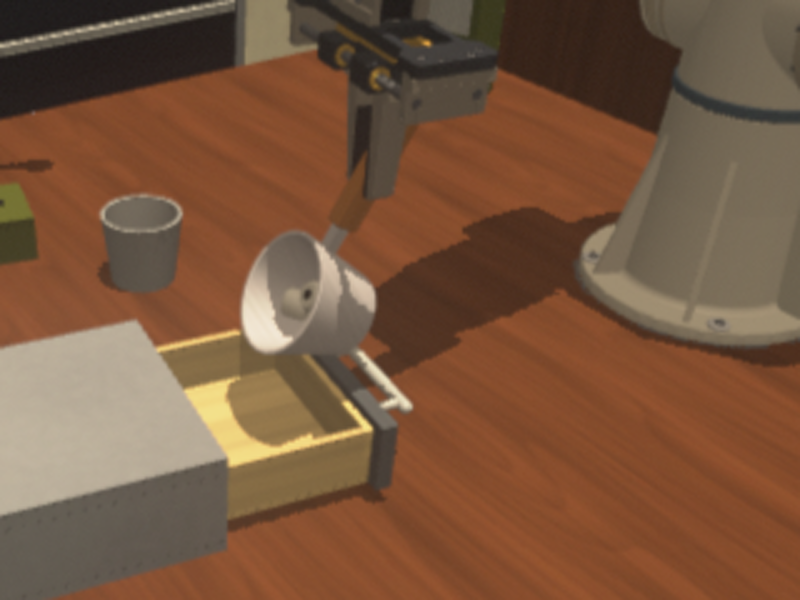

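The cup is now at about 60° (mouth at crop (285,295)) and no roller is out yet. A forward snap with a light grip should let the cup lag behind and tip further.

Emit:
jog_arm([
  [0.1,0,0,0],
  [0.2,0,0,0],
  [0.2,0,0,0],
  [0.1,0,0,0],
], squeeze=15)

```text
clock: 8.23
eef_pos: [0.4443, 0.0049, 0.2456]
tool_rot: [[-0.983, 0.182, -0.001], [0.182, 0.983, 0.0], [0.001, -0.0, -1.0]]
contact_force: [-0.5, -0.0, -2.1]
finger_gap: 0.0162
finger_force: 15.0
```

Emit:
jog_arm([
  [-0.6,0,0,0],
  [-0.4,0,0,0],
  [-0.3,0,0,0],
  [-0.2,0,0,0],
  [-0.1,0,0,0],
], squeeze=5)

```text
clock: 8.65
eef_pos: [0.5095, -0.007, 0.2457]
tool_rot: [[-0.983, 0.183, -0.0], [0.183, 0.983, -0.0], [0.0, -0.0, -1.0]]
contact_force: [-0.0, -0.8, -2.2]
finger_gap: 0.0162
finger_force: 5.0
```

```bash
python3 -c "
from h import *
print(tilt('pics/s7.png'))
o=bot.observe();print(o['eef_pos'],o['contact_force'])"
```

```text
ang 85.5 r 0.124 n 2018 tq -0.233 z 0.2457
[ 0.50966931 -0.00708355  0.24568165] [-0.07926272  0.86678723 -2.62360348]
```

Emit:
jog_arm([
  [0,0,0,0],
  [0,0,0,0],
  [0,0,0,0],
])

```text
clock: 8.95
eef_pos: [0.5082, -0.0068, 0.2457]
tool_rot: [[-0.983, 0.182, -0.001], [0.182, 0.983, 0.0], [0.001, -0.0, -1.0]]
contact_force: [0.0, 0.3, -3.0]
finger_gap: 0.0159
finger_force: 5.0
```

```bash
cat >> h.py <<'E'
def rollers(im):
    # white blobs in the open drawer (scene or top): count by area
    h=cv2.cvtColor(im,cv2.COLOR_RGB2HSV);return cv2.inRange(h,(0,0,175),(40,60,255))
E
python3 -c "
from h import *
print(tilt('pics/s8.png'))
o=bot.observe();print(o['eef_pos'],o['contact_force'])
im=cam('top','pics/t8.png');m=rollers(im)[225:320,255:350];k,l,s,c=cv2.connectedComponentsWithStats(m)
print([(tuple(np.round(c[i]+[255,225],0)),s[i,4]) for i in range(1,k) if s[i,4]>4])"
```

```text
ang 85.2 r 0.124 n 2023 tq -0.018 z 0.2458
[ 0.50834258 -0.00684279  0.24579671] [-0.06432517 -0.38341685 -2.69571229]
[((np.float64(285.0), np.float64(247.0)), np.int32(2594)), ((np.float64(319.0), np.float64(272.0)), np.int32(1186)), ((np.float64(340.0), np.float64(232.0)), np.int32(283)), ((np.float64(292.0), np.float64(282.0)), np.int32(9)), ((np.float64(294.0), np.float64(290.0)), np.int32(106)), ((np.float64(290.0), np.float64(304.0)), np.int32(175))]
```

Emit:
jog_arm([
  [0.1,0,0,0],
  [0.2,0,0,0],
  [0.3,0,0,0],
  [0.3,0,0,0],
  [0.2,0,0,0],
  [0.1,0,0,0],
], squeeze=20)

```text
clock: 9.55
eef_pos: [0.4599, 0.0021, 0.2458]
tool_rot: [[-0.983, 0.182, -0.0], [0.182, 0.983, 0.0], [0.0, -0.0, -1.0]]
contact_force: [-0.4, -0.1, -1.9]
finger_gap: 0.0161
finger_force: 20.0
```

Emit:
jog_arm([
  [-0.7,0,0,0],
  [-0.4,0,0,0],
  [-0.2,0,0,0],
  [-0.1,0,0,0],
], squeeze=5)

```text
clock: 9.88
eef_pos: [0.5175, -0.0085, 0.2458]
tool_rot: [[-0.983, 0.183, 0.0], [0.183, 0.983, -0.0], [-0.0, 0.0, -1.0]]
contact_force: [-0.7, -0.7, -3.0]
finger_gap: 0.0161
finger_force: 5.0
```

Emit:
jog_arm([
  [0,0,0,0],
], squeeze=20)

```text
clock: 9.97
eef_pos: [0.5169, -0.0085, 0.2456]
tool_rot: [[-0.983, 0.183, -0.0], [0.183, 0.983, -0.0], [0.0, -0.0, -1.0]]
contact_force: [-0.4, -0.2, -3.5]
finger_gap: 0.0158
finger_force: 20.0
```

```bash
cat >> h.py <<'E'
def white(im):
    h=cv2.cvtColor(im,cv2.COLOR_RGB2HSV);m=cv2.inRange(h,(0,0,150),(180,55,255))
    k,l,s,c=cv2.connectedComponentsWithStats(m)
    return [(int(c[i][0]),int(c[i][1]),int(s[i,4]),im[int(s[i,1]+s[i,3]/2),int(s[i,0]+s[i,2]/2)].tolist()) for i in range(1,k) if s[i,4]>5]
E
python3 -c "
from h import *
print(tilt('pics/s9.png'))
o=bot.observe();print(o['eef_pos'],o['contact_force'])
im=cv2.imread('pics/s9.png')[:,:,::-1]
print([w for w in white(im.copy()) if 100<w[0]<420 and 180<w[1]<500])
im=cv2.imread('pics/s8.png')[:,:,::-1]
print([w for w in white(im.copy()) if 100<w[0]<420 and 180<w[1]<500])
"
```

```text
ang 91.9 r 0.127 n 2029 tq 0.002 z 0.2455
[ 0.51621308 -0.00835944  0.24551891] [ 0.25996529 -0.68287604 -1.93921058]
[(111, 203, 6, [158, 148, 129]), (103, 214, 15, [161, 149, 129]), (174, 220, 54, [137, 126, 110]), (109, 224, 17, [155, 143, 125]), (116, 227, 6, [155, 144, 124]), (128, 230, 11, [146, 136, 117]), (353, 297, 1652, [228, 213, 187]), (311, 288, 906, [235, 221, 198]), (281, 342, 1440, [163, 147, 129]), (382, 383, 685, [226, 214, 183]), (245, 406, 192, [243, 239, 216])]
[(103, 214, 18, [161, 150, 129]), (174, 219, 57, [123, 113, 98]), (109, 223, 18, [155, 144, 125]), (116, 227, 6, [155, 143, 124]), (128, 230, 11, [145, 135, 117]), (319, 288, 990, [229, 214, 188]), (354, 300, 675, [174, 155, 137]), (256, 351, 721, [135, 122, 105]), (265, 322, 6, [238, 225, 188]), (275, 323, 18, [227, 222, 191]), (292, 330, 17, [155, 139, 122]), (382, 382, 696, [226, 214, 182]), (270, 359, 6, [150, 134, 119])]
```

Emit:
jog_arm([
  [0.1,0,0,0],
  [0.2,0,0,0],
  [0.2,0,0,0],
  [0.1,0,0,0],
  [0,0,0,0],
], squeeze=25)

```text
clock: 10.43
eef_pos: [0.4916, -0.0038, 0.2459]
tool_rot: [[-0.983, 0.182, -0.0], [0.182, 0.983, 0.0], [0.0, -0.0, -1.0]]
contact_force: [0.1, -0.2, -1.5]
finger_gap: 0.0161
finger_force: 25.0
```

Emit:
jog_arm([
  [-0.9,0,0,0],
  [-0.5,0,0,0],
  [-0.2,0,0,0],
], squeeze=5)

```text
clock: 10.68
eef_pos: [0.5587, -0.0161, 0.2462]
tool_rot: [[-0.983, 0.182, 0.003], [0.182, 0.983, -0.0], [-0.003, 0.0, -1.0]]
contact_force: [0.1, -0.4, -2.9]
finger_gap: 0.016
finger_force: 5.0
```

Emit:
jog_arm([
  [0,0,0,0],
  [0,0,0,0],
], squeeze=25)

```text
clock: 10.85
eef_pos: [0.5553, -0.0157, 0.2454]
tool_rot: [[-0.983, 0.183, -0.002], [0.183, 0.983, 0.0], [0.002, -0.0, -1.0]]
contact_force: [-0.3, 0.5, -2.1]
finger_gap: 0.0154
finger_force: 25.0
```

```bash
python3 -c "
from h import *
print(tilt('pics/s10.png'))
o=bot.observe();print(o['eef_pos'],o['contact_force'])
im=cv2.imread('pics/s10.png')[:,:,::-1]
print([w for w in white(im.copy()) if 150<w[0]<420 and 280<w[1]<500])
"
```

```text
ang 93.9 r 0.128 n 1949 tq -0.012 z 0.2454
[ 0.55486499 -0.01554914  0.24539526] [-0.55731583 -0.88164504 -2.50788014]
[(309, 308, 1937, [229, 214, 189]), (265, 298, 912, [233, 220, 196]), (246, 330, 43, [156, 141, 121]), (218, 335, 39, [151, 137, 121]), (374, 375, 885, [167, 154, 131]), (227, 366, 580, [161, 146, 129]), (224, 416, 51, [236, 231, 198])]
```

Emit:
jog_arm([
  [0.6,0,0,0],
  [0,0,0,0],
  [-0.15,0,0,0],
  [-0.15,0,0,0],
  [-0.1,0,0,0],
  [0.6,0,0,0],
  [0,0,0,0],
], squeeze=60)

```text
clock: 11.48
eef_pos: [0.5227, -0.0097, 0.2452]
tool_rot: [[-0.983, 0.183, -0.003], [0.183, 0.983, 0.0], [0.003, -0.0, -1.0]]
contact_force: [-1.1, 0.1, -1.8]
finger_gap: 0.0154
finger_force: 60.0
```

```bash
python3 -c "
from h import *
print(tilt('pics/s11.png'))
o=bot.observe();print(o['eef_pos'],o['contact_force'])
im=cv2.imread('pics/s11.png')[:,:,::-1]
print([w for w in white(im.copy()) if 150<w[0]<420 and 280<w[1]<500])
"
```

```text
ang 94.6 r 0.128 n 1931 tq -0.034 z 0.2456
[ 0.52409048 -0.0098344   0.2455707 ] [-0.31210259  0.7719385  -1.86124097]
[(347, 301, 1875, [228, 213, 187]), (305, 291, 835, [235, 221, 198]), (273, 345, 1763, [163, 146, 129]), (382, 383, 683, [228, 218, 186]), (242, 405, 129, [209, 205, 171]), (223, 416, 259, [243, 241, 219])]
```

Emit:
jog_arm([
  [-0.15,0,0,0],
  [-0.15,0,0,0],
  [-0.15,0,0,0],
  [0.7,0,0,0],
  [-0.15,0,0,0],
  [-0.15,0,0,0],
  [-0.15,0,0,0],
  [0,0,0,0],
])

```text
clock: 12.2
eef_pos: [0.5348, -0.0117, 0.246]
tool_rot: [[-0.983, 0.183, 0.002], [0.183, 0.983, -0.0], [-0.002, 0.0, -1.0]]
contact_force: [0.8, 0.1, -2.3]
finger_gap: 0.0157
finger_force: 60.0
```

```bash
python3 -c "
from h import *
print(tilt('pics/s12.png'))
o=bot.observe();print(o['eef_pos'],o['contact_force'])
im=cv2.imread('pics/s12.png')[:,:,::-1]
print([w for w in white(im.copy()) if 150<w[0]<420 and 280<w[1]<500])
"
```

```text
ang 93.4 r 0.128 n 1963 tq -0.016 z 0.2458
[ 0.53403423 -0.01156928  0.24583296] [ 0.38842828  0.14818118 -1.16852742]
[(333, 303, 1897, [228, 212, 187]), (291, 293, 914, [234, 220, 196]), (259, 348, 1792, [164, 147, 130]), (379, 379, 766, [227, 217, 185]), (223, 416, 269, [243, 241, 218])]
```

Emit:
jog_arm([
  [0.1,0,0,0],
  [0.2,0,0,0],
  [0.3,0,0,0],
  [0.2,0,0,0],
  [0.1,0,0,0],
  [0,0,0,0],
], squeeze=40)

```text
clock: 12.75
eef_pos: [0.4958, -0.0045, 0.246]
tool_rot: [[-0.983, 0.182, -0.0], [0.182, 0.983, 0.0], [0.0, 0.0, -1.0]]
contact_force: [-0.5, 0.6, -2.0]
finger_gap: 0.0157
finger_force: 40.0
```

Emit:
jog_arm([
  [-0.9,0,0,0],
], squeeze=4)

```text
clock: 12.83
eef_pos: [0.5275, -0.0105, 0.2457]
tool_rot: [[-0.983, 0.182, -0.004], [0.182, 0.983, 0.0], [0.004, -0.0, -1.0]]
contact_force: [0.2, 0.5, -0.7]
finger_gap: 0.016
finger_force: 4.0
```

Emit:
jog_arm([
  [-0.5,0,0,0],
  [-0.1,0,0,0],
  [0,0,0,0],
], squeeze=60)

```text
clock: 13.08
eef_pos: [0.557, -0.0159, 0.2456]
tool_rot: [[-0.983, 0.183, 0.0], [0.183, 0.983, -0.0], [-0.0, -0.0, -1.0]]
contact_force: [-0.4, -0.3, -1.9]
finger_gap: 0.0157
finger_force: 60.0
```

```bash
python3 -c "
from h import *
print(tilt('pics/s13.png'))
o=bot.observe();print(o['eef_pos'],o['contact_force'])
im=cv2.imread('pics/s13.png')[:,:,::-1]
print([w for w in white(im.copy()) if 150<w[0]<420 and 280<w[1]<500])
"
```

```text
ang 101.7 r 0.129 n 1862 tq -0.052 z 0.2454
[ 0.55578566 -0.01570627  0.24543662] [-1.05048219  0.62605419 -1.97234368]
[(316, 303, 3352, [225, 208, 183]), (271, 297, 547, [236, 223, 202]), (255, 347, 1420, [159, 143, 126]), (377, 377, 815, [223, 212, 179]), (225, 416, 177, [243, 241, 220])]
```

Emit:
jog_arm([
  [0.1,0,-0.1,0],
  [0.2,0,-0.1,0],
  [0.3,0,-0.1,0],
  [0.2,0,0,0],
  [0.1,0,0,0],
  [0,0,0,0],
])

```text
clock: 13.63
eef_pos: [0.5193, -0.0089, 0.2581]
tool_rot: [[-0.983, 0.182, 0.0], [0.182, 0.983, 0.0], [-0.0, 0.0, -1.0]]
contact_force: [-0.0, -0.3, -1.8]
finger_gap: 0.0158
finger_force: 60.0
```

Emit:
jog_arm([
  [-0.9,0,0,0],
], squeeze=4)

```text
clock: 13.72
eef_pos: [0.551, -0.0148, 0.2576]
tool_rot: [[-0.983, 0.182, -0.005], [0.182, 0.983, 0.001], [0.005, -0.0, -1.0]]
contact_force: [0.3, 0.8, -1.3]
finger_gap: 0.0159
finger_force: 4.0
```

Emit:
jog_arm([
  [-0.4,0,0,0],
  [-0.1,0,0,0],
  [0,0,0,0],
], squeeze=60)

```text
clock: 13.97
eef_pos: [0.5764, -0.0195, 0.2574]
tool_rot: [[-0.983, 0.183, -0.0], [0.183, 0.983, -0.0], [0.0, -0.0, -1.0]]
contact_force: [0.0, 0.3, -1.8]
finger_gap: 0.0155
finger_force: 60.0
```

```bash
python3 -c "
from h import *
print(tilt('pics/s14.png'))
o=bot.observe();print(o['eef_pos'],o['contact_force'])
im=cv2.imread('pics/s14.png')[:,:,::-1]
print([w for w in white(im.copy()) if 150<w[0]<420 and 280<w[1]<500])
"
```

```text
ang 107.2 r 0.130 n 1822 tq -0.024 z 0.2573
[ 0.57533432 -0.019323    0.25725962] [ 0.06107659  0.19438447 -0.34897171]
[(297, 291, 4849, [229, 215, 190]), (248, 337, 1105, [154, 139, 124]), (374, 375, 853, [153, 141, 121]), (222, 417, 231, [243, 240, 216])]
```

Emit:
jog_arm([
  [0.6,0,0,0],
  [0,0,0,0],
  [-0.2,0,0,0],
  [-0.2,0,0,0],
  [0.6,0,0,0],
  [0,0,0,0],
  [-0.1,0,0,0],
])

```text
clock: 14.6
eef_pos: [0.5482, -0.0142, 0.2579]
tool_rot: [[-0.983, 0.182, -0.0], [0.182, 0.983, -0.0], [0.0, -0.0, -1.0]]
contact_force: [0.6, -0.9, -2.2]
finger_gap: 0.0152
finger_force: 60.0
```

```bash
python3 -c "
from h import *
print(tilt('pics/s15.png'))
o=bot.observe();print(o['eef_pos'],o['contact_force'])
im=cv2.imread('pics/s15.png')[:,:,::-1]
print([w for w in white(im.copy()) if 150<w[0]<420 and 280<w[1]<500])
"
```

```text
ang 108.4 r 0.130 n 1799 tq -0.215 z 0.2581
[ 0.54989714 -0.01445366  0.25812479] [ 1.30965432 -1.28091787 -2.05341232]
[(335, 284, 4322, [226, 211, 186]), (282, 328, 1168, [155, 139, 123]), (374, 375, 869, [180, 166, 142]), (251, 409, 139, [205, 202, 171]), (216, 417, 35, [235, 222, 188])]
```

Emit:
jog_arm([
  [-0.3,0,0,0],
  [-0.3,0,0,0],
  [0.6,0,0,0],
  [0,0.4,0,0],
  [0,-0.4,0,0],
  [-0.3,0,-0.3,0],
  [0.4,0,0.3,0],
  [0,0,0,0],
])

```text
clock: 15.32
eef_pos: [0.544, -0.0137, 0.2565]
tool_rot: [[-0.983, 0.183, -0.002], [0.183, 0.983, 0.0], [0.002, -0.0, -1.0]]
contact_force: [-1.6, 0.5, -2.3]
finger_gap: 0.0158
finger_force: 60.0
```

Emit:
jog_arm([
  [0,0,-0.2,0],
  [0,0,-0.5,0],
  [0,0,-0.5,0],
  [0,0,-0.5,0],
  [0,0,-0.3,0],
  [0,0,0,0],
  [0,0,0,0],
])

```text
clock: 15.9
eef_pos: [0.5449, -0.0135, 0.3381]
tool_rot: [[-0.983, 0.182, 0.001], [0.182, 0.983, -0.0], [-0.001, 0.0, -1.0]]
contact_force: [-0.4, -0.0, -2.7]
finger_gap: 0.0152
finger_force: 60.0
```

```bash
python3 -c "
from h import *
print(tilt())
S=cam('scene');T=cam('top');o=np.zeros((600,800,3),np.uint8)
cv2.imwrite('pics/S16.png',S[:,:,::-1])
cv2.imwrite('pics/T16.png',T[:,:,::-1])
o[:360,:480]=cv2.resize(S[130:280,260:460],(480,360),interpolation=cv2.INTER_CUBIC)
o[:360,480:]=cv2.resize(T[215:325,250:348],(320,360),interpolation=cv2.INTER_CUBIC)
cv2.imwrite('pics/m16.png',o[:360,:,::-1])
f=[bot.observe()['contact_force'] for _ in range(3)];print(np.mean(f,0),bot.observe()['eef_pos'])
"
```

```text
ang -14.0 r 0.134 n 3376 tq -0.054 z 0.3372
[ 1.14806506  0.30012176 -1.86790596] [ 0.54382834 -0.01352674  0.33649797]
```

```bash
python3 -c "
from h import *
im=cv2.imread('pics/S16.png')[:,:,::-1].copy()
h=cv2.cvtColor(im,cv2.COLOR_RGB2HSV)
# drawer polygon in scene: open inner region projected
x=np.array([.983,-.182,0]);y=np.array([.182,.983,0]);f=np.array([.501,-.0035,.0])
i=info('scene');P=[f+x*a+y*b+[0,0,z] for a,b,z in((0,-.079,.03),(.11,-.079,.03),(.11,.079,.06),(0,.079,.06))]
uv=[];
for q in P:
    c=np.array(i['R'])@q+np.array(i['t']);uv.append([i['fx']*c[0]/c[2]+i['cx'],i['fy']*c[1]/c[2]+i['cy']])
print(np.round(uv))
m=np.zeros((480,640),np.uint8);cv2.fillPoly(m,[np.array(uv,int)],1)
w=((h[...,1]<70)&(m>0)&(h[...,2]>90)).astype(np.uint8);k,l,s,c=cv2.connectedComponentsWithStats(w)
print([(np.round(c[j],1).tolist(),int(s[j,4])) for j in range(1,k) if s[j,4]>3])
"
```

```text
[[350. 222.]
 [304. 232.]
 [333. 264.]
 [384. 251.]]
[([326.3, 245.3], 340)]
```

View pics/m16.png

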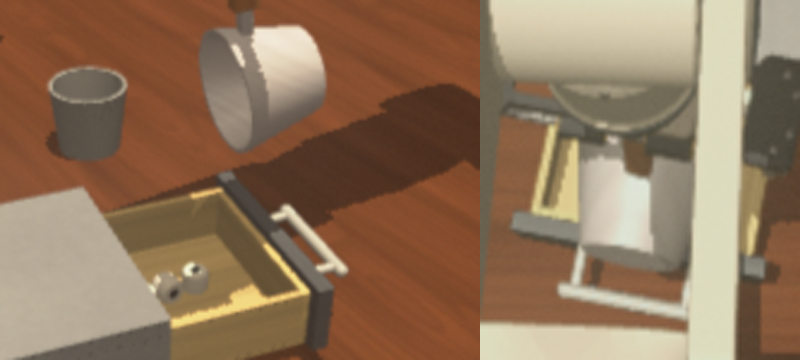

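The composite shows the cup tipped past 90° with its mouth near (225,85). Two rollers are visible in the drawer at (167,287) and (195,275), and a third is partly hidden at (155,290). The rest are either under the till's cover or still in the cup. I'll ratchet the cup steeper to make sure it is empty.

Emit:
jog_arm([
  [0.1,0,0.2,0],
  [0.2,0,0.5,0],
  [0.2,0,0.5,0],
  [0,0,0.5,0],
  [0,0,0.2,0],
  [0,0,0,0],
])

```text
clock: 16.55
eef_pos: [0.5229, -0.0098, 0.2591]
tool_rot: [[-0.983, 0.182, -0.005], [0.182, 0.983, 0.0], [0.005, -0.001, -1.0]]
contact_force: [-0.4, -0.3, -1.6]
finger_gap: 0.0154
finger_force: 60.0
```

Emit:
jog_arm([
  [-0.9,0,0,0],
], squeeze=4)

```text
clock: 16.63
eef_pos: [0.5551, -0.0157, 0.2609]
tool_rot: [[-0.983, 0.182, -0.007], [0.182, 0.983, 0.001], [0.007, -0.001, -1.0]]
contact_force: [0.2, 0.7, -1.1]
finger_gap: 0.0163
finger_force: 4.0
```

Emit:
jog_arm([
  [-0.3,0,0,0],
  [-0.1,0,0,0],
  [0.1,0,0,0],
  [0.2,0,0,0],
  [0.2,0,0,0],
  [0.1,0,0,0],
  [0,0,0,0],
], squeeze=60)

```text
clock: 17.22
eef_pos: [0.5503, -0.0146, 0.2621]
tool_rot: [[-0.983, 0.182, -0.0], [0.182, 0.983, 0.0], [0.0, 0.0, -1.0]]
contact_force: [-0.9, -1.4, -1.9]
finger_gap: 0.0155
finger_force: 60.0
```

Emit:
jog_arm([
  [-0.9,0,0,0],
], squeeze=4)

```text
clock: 17.3
eef_pos: [0.582, -0.0205, 0.2619]
tool_rot: [[-0.983, 0.182, -0.005], [0.182, 0.983, 0.001], [0.005, -0.0, -1.0]]
contact_force: [1.3, 0.5, -0.5]
finger_gap: 0.016
finger_force: 4.0
```

Emit:
jog_arm([
  [-0.3,0,0,0],
  [-0.1,0,0,0],
  [0,0,0,0],
  [0.4,0,0,0],
  [-0.2,0,0,0],
  [0,0,0,0],
], squeeze=60)

```text
clock: 17.8
eef_pos: [0.5951, -0.0229, 0.262]
tool_rot: [[-0.983, 0.182, 0.0], [0.182, 0.983, -0.0], [-0.0, 0.0, -1.0]]
contact_force: [1.0, -0.4, -0.7]
finger_gap: 0.0152
finger_force: 60.0
```

```bash
python3 -c "
from h import *
print(tilt('pics/s17.png'))
F=[]
for _ in range(12):
    bot.camera('scene');F.append(bot.observe()['contact_force'])
F=np.array(F);print(F.mean(0),F.std(0),bot.observe()['eef_pos'],bot.observe()['clock'])
"
```

```text
ang 115.4 r 0.132 n 1732 tq -0.049 z 0.2620
[-0.00764151 -0.08684544 -1.60057434] [0.43849993 0.5509876  0.50145076] [ 0.59541688 -0.02299487  0.2617675 ] 18.45
```

The measured weight fell from about 2.36 N to 1.60 N, which matches six rollers (0.71 N), so the cup is empty. Now I raise it and ratchet backwards to reduce the tilt.

Emit:
jog_arm([
  [0,0,-0.3,0],
  [0,0,-0.5,0],
  [0,0,-0.3,0],
  [0,0,0,0],
], squeeze=10)

```text
clock: 18.78
eef_pos: [0.5971, -0.0231, 0.3095]
tool_rot: [[-0.983, 0.182, 0.005], [0.182, 0.983, -0.0], [-0.005, 0.001, -1.0]]
contact_force: [0.0, -0.8, -1.1]
finger_gap: 0.0157
finger_force: 10.0
```

Emit:
jog_arm([
  [0.9,0,0,0],
], squeeze=4)

```text
clock: 18.87
eef_pos: [0.5643, -0.017, 0.3065]
tool_rot: [[-0.983, 0.183, 0.005], [0.183, 0.983, -0.0], [-0.005, 0.0, -1.0]]
contact_force: [-1.4, 0.5, -2.0]
finger_gap: 0.0159
finger_force: 4.0
```

Emit:
jog_arm([
  [0.3,0,0,0],
  [0.1,0,0,0],
  [0,0,0,0],
], squeeze=60)

```text
clock: 19.12
eef_pos: [0.5438, -0.0134, 0.306]
tool_rot: [[-0.983, 0.182, 0.0], [0.182, 0.983, -0.0], [-0.0, 0.0, -1.0]]
contact_force: [-0.1, 0.1, -1.1]
finger_gap: 0.015
finger_force: 60.0
```

Emit:
jog_arm([
  [0.9,0,0,0],
], squeeze=4)

```text
clock: 19.2
eef_pos: [0.5135, -0.0075, 0.3058]
tool_rot: [[-0.983, 0.183, 0.004], [0.183, 0.983, -0.0], [-0.004, 0.0, -1.0]]
contact_force: [-0.6, 0.4, -1.5]
finger_gap: 0.0161
finger_force: 4.0
```

Emit:
jog_arm([
  [0.3,0,0,0],
  [0.1,0,0,0],
  [0,0,0,0],
], squeeze=60)

```text
clock: 19.45
eef_pos: [0.4935, -0.004, 0.3062]
tool_rot: [[-0.983, 0.182, 0.001], [0.182, 0.983, -0.0], [-0.001, 0.0, -1.0]]
contact_force: [0.1, -0.5, -1.6]
finger_gap: 0.0158
finger_force: 60.0
```

Emit:
jog_arm([
  [0.9,0,0,0],
], squeeze=4)

```text
clock: 19.53
eef_pos: [0.4632, 0.002, 0.3062]
tool_rot: [[-0.983, 0.183, 0.005], [0.183, 0.983, -0.0], [-0.005, 0.0, -1.0]]
contact_force: [0.6, 0.6, -0.6]
finger_gap: 0.0162
finger_force: 4.0
```

Emit:
jog_arm([
  [0.3,0,0,0],
  [0.1,0,0,0],
  [0,0,0,0],
], squeeze=60)

```text
clock: 19.78
eef_pos: [0.4427, 0.0055, 0.3063]
tool_rot: [[-0.983, 0.182, 0.002], [0.182, 0.983, -0.0], [-0.002, 0.0, -1.0]]
contact_force: [-0.8, -0.1, -1.6]
finger_gap: 0.0154
finger_force: 60.0
```

```bash
python3 -c "
from h import *
print(tilt('pics/s18.png'),bot.observe()['eef_pos'])
"
```

```text
ang 78.7 r 0.131 n 2146 tq -0.029 z 0.3063 [0.44337328 0.00538977 0.30632091]
```

Emit:
jog_arm([
  [0.03,0.19,0,0],
  [0.07,0.45,0,0],
  [0.11,0.64,0,0],
  [0.11,0.64,0,0],
  [0.11,0.64,0,0],
  [0.11,0.64,0,0],
])

```text
clock: 20.33
eef_pos: [0.4452, 0.1371, 0.3059]
tool_rot: [[-0.983, 0.183, 0.001], [0.183, 0.983, 0.0], [-0.001, 0.001, -1.0]]
contact_force: [0.2, -0.9, -2.7]
finger_gap: 0.0157
finger_force: 60.0
```

Emit:
jog_arm([
  [0.11,0.64,0.2,0],
  [0.11,0.64,0.3,0],
  [0.11,0.64,0.5,0],
  [0.11,0.64,0.6,0],
  [0.07,0.45,0.6,0],
  [0.03,0.19,0.5,0],
  [0,0,0.3,0],
  [0,0,0,0],
])

```text
clock: 21.0
eef_pos: [0.4454, 0.2657, 0.1827]
tool_rot: [[-0.983, 0.181, -0.004], [0.181, 0.983, -0.002], [0.003, -0.003, -1.0]]
contact_force: [-0.6, -0.1, -1.9]
finger_gap: 0.0157
finger_force: 60.0
```

```bash
python3 -c "
from h import *
print(tilt('pics/s19.png'),bot.observe()['eef_pos'])
im=cv2.imread('pics/scene0.png');b=cam('scene','pics/S19.png')
T=cam('top','pics/T19.png')
h=cv2.cvtColor(T,cv2.COLOR_RGB2HSV)
h0=cv2.cvtColor(cv2.imread('pics/top0.png'),cv2.COLOR_BGR2HSV)
w=((h[...,1]<60)&(h[...,2]>150)&~((h0[...,1]<75)&(h0[...,2]>120))).astype(np.uint8)
k,l,s,c=cv2.connectedComponentsWithStats(w);print([(np.round(c[j]).tolist(),int(s[j,4])) for j in range(1,k) if s[j,4]>4])
"
```

```text
ang 75.4 r 0.127 n 2571 tq 0.014 z 0.1844 [0.44605601 0.26555457 0.18436285]
[([284.0, 236.0], 63), ([308.0, 250.0], 130), ([333.0, 246.0], 64), ([128.0, 308.0], 4752), ([143.0, 259.0], 17), ([308.0, 266.0], 62), ([132.0, 418.0], 10332), ([200.0, 286.0], 235), ([84.0, 296.0], 35)]
```

Emit:
jog_arm([
  [0,0,0.15,0],
  [0,0,0.1,0],
  [0,0,0.1,0],
  [0,0,0.05,0],
  [0,0,0.05,0],
  [0,0,0,0],
], squeeze=15)

```text
clock: 21.65
eef_pos: [0.4482, 0.2655, 0.17]
tool_rot: [[-0.983, 0.182, 0.004], [0.182, 0.983, 0.001], [-0.004, 0.002, -1.0]]
contact_force: [-0.6, -2.1, 16.5]
finger_gap: 0.0159
finger_force: 15.0
```

```bash
python3 -c "
from h import *
for _ in range(3): print(tilt(),bot.observe()['contact_force'],bot.observe()['eef_pos'])
T=cv2.imread('pics/T19.png')[:,:,::-1]
f=np.array([.501,-.0035,0]);x=np.array([.983,-.182,0]);y=np.array([.182,.983,0])
for p in((284,236),(308,250),(333,246),(308,266),(143,259),(200,286),(84,296)):
    q=plane('top',p,.034);print(p,np.round(q,3),'drawer xy',np.round([(q-f)@x,(q-f)@y],3))
"
```

```text
ang 75.5 r 0.125 n 2606 tq 0.002 z 0.1700 [ 0.49041761 -2.89377853 15.25685413] [0.44814289 0.26543969 0.16999442]
ang 75.5 r 0.125 n 2607 tq -0.031 z 0.1700 [-1.16559924 -2.29791759 16.36990024] [0.44812506 0.26545183 0.17000146]
ang 75.5 r 0.125 n 2609 tq 0.038 z 0.1700 [-0.55453237 -1.36279161 15.36044717] [0.44811809 0.26540742 0.17000198]
(284, 236) [0.632 0.04  0.034] drawer xy [0.121 0.067]
(308, 250) [ 0.596 -0.022  0.034] drawer xy [ 0.096 -0.001]
(333, 246) [ 0.606 -0.086  0.034] drawer xy [ 0.119 -0.062]
(308, 266) [ 0.554 -0.023  0.034] drawer xy [ 0.056 -0.009]
(143, 259) [0.57  0.398 0.034] drawer xy [-0.006  0.407]
(200, 286) [0.502 0.25  0.034] drawer xy [-0.045  0.249]
(84, 296) [0.475 0.54  0.034] drawer xy [-0.125  0.53 ]
```

Foot contact is made (16 N upward) at a tilt of about 67°. The rollers in the drawer show at drawer x of 0.056 to 0.12. Now I roll the cup upright about its foot edge.

Emit:
jog_arm([
  [0.3,0,0.05,0],
  [0.4,0,0.1,0],
  [0.5,0,0.15,0],
  [0.32,0,0.18,0],
  [0.32,0,0.18,0],
  [0.31,0,0.19,0],
  [0,0,0,0],
], squeeze=12)

```text
clock: 22.38
eef_pos: [0.3596, 0.2806, 0.1331]
tool_rot: [[-0.983, 0.182, -0.001], [0.182, 0.983, -0.0], [0.001, -0.0, -1.0]]
contact_force: [-0.7, 1.2, 1.3]
finger_gap: 0.0161
finger_force: 12.0
```

```bash
python3 -c "
from h import *
print(tilt('pics/s20.png'),bot.observe()['contact_force'],bot.observe()['eef_pos'])
"
```

```text
ang 42.0 r 0.114 n 2956 tq 0.147 z 0.1337 [-0.53497436  0.9519367  -1.97291649] [0.36088095 0.28075643 0.13366934]
```

Emit:
jog_arm([
  [0.22,0,0.22,0],
  [0.22,0,0.22,0],
  [0.21,0,0.23,0],
  [0.2,0,0.3,0],
  [0.2,0,0.3,0],
  [0,0,0,0],
])

```text
clock: 22.93
eef_pos: [0.3192, 0.2878, 0.0814]
tool_rot: [[-0.983, 0.182, -0.002], [0.182, 0.983, -0.002], [0.001, -0.002, -1.0]]
contact_force: [-0.9, 0.3, 0.2]
finger_gap: 0.016
finger_force: 12.0
```

```bash
python3 -c "
from h import *
print(tilt('pics/s21.png'),bot.observe()['contact_force'],bot.observe()['eef_pos'])
"
```

```text
ang 19.0 r 0.108 n 2852 tq 0.087 z 0.0823 [-0.13999873 -0.22712611 -0.81582611] [0.31990734 0.28801734 0.08225412]
```

Emit:
jog_arm([
  [0.1,0,0.2,0],
  [0.1,0,0.2,0],
  [0.07,0,0.2,0],
  [0.03,0,0.1,0],
  [0,0,0.02,0],
  [0,0,0,0],
])

```text
clock: 23.48
eef_pos: [0.3084, 0.2905, 0.0539]
tool_rot: [[-0.983, 0.182, -0.001], [0.182, 0.983, -0.001], [0.001, -0.001, -1.0]]
contact_force: [0.4, -0.5, -1.6]
finger_gap: 0.016
finger_force: 12.0
```

```bash
python3 -c "
from h import *
print(tilt('pics/s22.png'),bot.observe()['contact_force'],bot.observe()['eef_pos'])
"
```

```text
ang 7.4 r 0.107 n 2724 tq 0.195 z 0.0540 [-0.39922966  0.02638021 -1.17009401] [0.30853626 0.29049867 0.05403096]
```

Emit:
jog_arm([
  [0,0,0.05,0],
  [0,0,0.05,0],
  [0,0,0,0],
])

```text
clock: 23.78
eef_pos: [0.3087, 0.2906, 0.0501]
tool_rot: [[-0.983, 0.182, 0.0], [0.182, 0.983, 0.0], [-0.0, 0.0, -1.0]]
contact_force: [-1.6, 0.2, 2.2]
finger_gap: 0.0157
finger_force: 12.0
```

Emit:
jog_arm([
  [0,0,0,0],
  [0,0,0,0],
  [0,0,0,0],
  [0,0,0,0],
  [0,0,0,0],
  [0,0,0,0],
], gripper=45)

```text
clock: 24.28
eef_pos: [0.3087, 0.2906, 0.0502]
tool_rot: [[-0.983, 0.182, 0.0], [0.182, 0.983, 0.0], [-0.0, 0.0, -1.0]]
contact_force: [-0.6, -0.5, 1.4]
finger_gap: 0.0452
finger_force: 0.0
```

```bash
python3 -c "
from h import *
print(tilt('pics/s23.png'),bot.observe()['contact_force'],bot.observe()['eef_pos'])
"
```

```text
ang 5.9 r 0.110 n 2731 tq -0.046 z 0.0502 [-0.95528311 -0.18132895  0.6456411 ] [0.30864335 0.29056923 0.0501954 ]
```

Emit:
jog_arm([
  [0,0,-0.2,0],
  [0,0,-0.5,0],
  [0,0,-0.8,0],
  [0,0,-0.9,0],
  [0,0,-0.9,0],
  [0,0,-0.7,0],
  [0,0,-0.3,0],
  [0,0,0,0],
])

```text
clock: 25.0
eef_pos: [0.3099, 0.2918, 0.2258]
tool_rot: [[-0.983, 0.182, 0.005], [0.182, 0.983, 0.004], [-0.004, 0.005, -1.0]]
contact_force: [0.0, 0.4, 0.5]
finger_gap: 0.0451
finger_force: 0.0
```

```bash
python3 -c "
from h import *
S=cam('scene','pics/S24.png');T=cam('top','pics/T24.png');print(bot.observe()['eef_pos'])
h=cv2.cvtColor(T,cv2.COLOR_RGB2HSV);h0=cv2.cvtColor(cv2.imread('pics/top0.png'),cv2.COLOR_BGR2HSV)
w=((h[...,1]<60)&(h[...,2]>110)&~((h0[...,1]<75)&(h0[...,2]>110))).astype(np.uint8)
k,l,s,c=cv2.connectedComponentsWithStats(w)
f=np.array([.501,-.0035,0]);x=np.array([.983,-.182,0]);y=np.array([.182,.983,0])
for j in range(1,k):
    if s[j,4]>6:
        q=plane('top',c[j],.034);print(np.round(c[j]).tolist(),int(s[j,4]),np.round(q[:2],3),'drawer',np.round([(q-f)@x,(q-f)@y],3))
# panel dark edge & bar now vs start
for nm,im in(('0',cv2.imread('pics/top0.png')[:,:,::-1]),('24',T)):
    cc=comp('top',im.copy(),(10,5,165),(40,110,255),(262,294,332,325));print('bar',nm,cv2.minAreaRect(cc))
for n,im,z in(('scene',S,.07),('top',T,.07)):
    h=cv2.cvtColor(im,cv2.COLOR_RGB2HSV);i=info(n);p=np.array(i['R'])@np.array([.42,.27,.04])+np.array(i['t']);u=int(i['fx']*p[0]/p[2]+i['cx']);v=int(i['fy']*p[1]/p[2]+i['cy'])
    m=((h[v-55:v+55,u-55:u+55,1]<80)&(h[v-55:v+55,u-55:u+55,2]>50)).astype(np.uint8);m=cv2.morphologyEx(m,cv2.MORPH_OPEN,np.ones((3,3)))
    k,l,s,c=cv2.connectedComponentsWithStats(m);print(n,u,v,[(s[j].tolist(),np.round(c[j]+[u-55,v-55],1).tolist()) for j in range(1,k) if s[j,4]>100])
"
```

```text
[0.30852423 0.29049297 0.22235185]
[194.0, 109.0] 10 [0.977 0.288] drawer [0.414 0.373]
[8.0, 115.0] 29 [0.957 0.787] drawer [0.305 0.86 ]
[13.0, 113.0] 11 [0.964 0.773] drawer [0.314 0.848]
[31.0, 113.0] 9 [0.965 0.725] drawer [0.323 0.8  ]
[81.0, 113.0] 10 [0.964 0.591] drawer [0.347 0.669]
[106.0, 113.0] 11 [0.964 0.524] drawer [0.359 0.602]
[455.0, 115.0] 10 [ 0.964 -0.412] drawer [ 0.529 -0.318]
[284.0, 236.0] 63 [0.631 0.041] drawer [0.12  0.067]
[308.0, 250.0] 135 [ 0.596 -0.022] drawer [ 0.097 -0.   ]
[333.0, 246.0] 66 [ 0.607 -0.086] drawer [ 0.12  -0.062]
[308.0, 266.0] 67 [ 0.555 -0.022] drawer [ 0.057 -0.008]
[190.0, 321.0] 1103 [0.414 0.27 ] drawer [-0.135  0.253]
[103.0, 410.0] 6763 [0.2  0.47] drawer [-0.383  0.411]
[106.0, 344.0] 41 [0.356 0.476] drawer [-0.23   0.445]
[51.0, 433.0] 1265 [0.144 0.591] drawer [-0.459  0.519]
[178.0, 390.0] 9 [0.247 0.292] drawer [-0.303  0.244]
[256.0, 462.0] 16 [0.082 0.095] drawer [-0.43  0.02]
[274.0, 465.0] 8 [0.076 0.052] drawer [-0.428 -0.023]
bar 0 ((296.4846496582031, 303.3804931640625), (42.99757766723633, 15.247782707214355), 6.709836959838867)
bar 24 ((296.4846496582031, 303.3804931640625), (42.99757766723633, 15.247782707214355), 6.709836959838867)
scene 495 299 [([30, 26, 61, 61, 2855], [497.3, 298.6])]
top 189 318 [([33, 34, 42, 48, 1420], [187.7, 318.1]), ([0, 89, 57, 21, 729], [158.2, 365.1])]
```

```bash
python3 -c "
from h import *
T=cv2.imread('pics/T24.png');T0=cv2.imread('pics/top0.png');S=cv2.imread('pics/S24.png');S0=cv2.imread('pics/scene0.png')
def bl(A,B,box,name,th=30):
    x0,y0,x1,y1=box;d=(cv2.absdiff(A,B).max(2)[y0:y1,x0:x1]>th).astype(np.uint8)
    k,l,s,c=cv2.connectedComponentsWithStats(cv2.morphologyEx(d,cv2.MORPH_OPEN,np.ones((2,2))));print(name,[(np.round(c[j]+[x0,y0]).tolist(),int(s[j,4]),A[int(c[j][1])+y0,int(c[j][0])+x0].tolist()) for j in range(1,k) if s[j,4]>8])
bl(T,T0,(262,140,370,300),'top till+drawer');bl(S,S0,(180,200,400,325),'scene till+drawer')
# inside cups: bright pixels
h=cv2.cvtColor(T,cv2.COLOR_BGR2HSV)[295:342,164:212];h0=cv2.cvtColor(T0,cv2.COLOR_BGR2HSV)[272:319,148:196]
print(((h[...,2]>200)&(h[...,1]<60)).sum(),((h0[...,2]>200)&(h0[...,1]<60)).sum())
k,l,s,c=cv2.connectedComponentsWithStats(((h[...,2]>200)&(h[...,1]<60)).astype(np.uint8));print(s[1:].tolist())
print(h[8:40:4,6:42:4,2])
print(h0[8:40:4,6:42:4,2])
# whole-bench diff scene
"
```

```text
top till+drawer [([285.0, 238.0], 86, [200, 224, 230]), ([310.0, 252.0], 156, [174, 199, 210]), ([335.0, 247.0], 61, [213, 236, 231]), ([309.0, 267.0], 78, [191, 203, 200])]
scene till+drawer [([336.0, 249.0], 280, [128, 156, 175])]
592 320
[[5, 3, 39, 44, 564], [4, 5, 13, 22, 28]]
[[144 199 125 132 136 140 144 150 204]
 [162 120 123 128 133 183 229 197 155]
 [202 120 122 124 230 235 235 235 235]
 [124 119 119 143 235 236 235 235 235]
 [117 115 115 189 235 235 235 235 235]
 [139 114 115 138 235 234 235 235 235]
 [217 115 115 114 222 236 235 235 215]
 [136 174 118 115 119 138 171 144 208]]
[[136 196 126 132 133 139 143 150 186]
 [164 123 125 127 131 140 171 160 156]
 [167 119 118 133 222 165 219 127 227]
 [118 115 117 226 131 153 196 227 145]
 [112 111 114 145 161 149 221 196 150]
 [125 113 111 128 228 173 111 176 119]
 [215 112 112 113 212 223 121 157 188]
 [139 171 115 112 115 185 212 178 126]]
```

```bash
python3 -c "
from h import *
for n in('T','S'):
    A=cv2.imread(f'pics/{n}24.png');B=cv2.imread('pics/top0.png' if n=='T' else 'pics/scene0.png')
    d=(cv2.absdiff(A,B).max(2)>25).astype(np.uint8);k,l,s,c=cv2.connectedComponentsWithStats(cv2.morphologyEx(d,cv2.MORPH_OPEN,np.ones((2,2))))
    print(n,[(s[j].tolist(),A[int(c[j][1]),int(c[j][0])].tolist()) for j in range(1,k) if s[j,4]>8])
T=cv2.imread('pics/T24.png');h=cv2.cvtColor(T,cv2.COLOR_BGR2HSV)
m=np.zeros(h.shape[:2],int)
print(h[242:260:1,298:322:2,1])
"
```

```text
T [([280, 233, 12, 11, 91], [200, 224, 230]), ([305, 242, 10, 20, 163], [174, 199, 210]), ([331, 243, 9, 10, 69], [213, 236, 231]), ([305, 263, 10, 10, 79], [191, 203, 200]), ([30, 275, 359, 205, 33115], [53, 84, 132]), ([0, 432, 34, 44, 929], [48, 77, 123]), ([277, 471, 34, 9, 235], [74, 92, 99]), ([311, 475, 5, 3, 11], [48, 52, 51])]
S [([530, 34, 74, 17, 888], [66, 66, 62]), ([499, 43, 62, 68, 1991], [89, 112, 125]), ([560, 52, 6, 2, 12], [93, 113, 126]), ([569, 52, 5, 2, 10], [101, 124, 138]), ([577, 52, 18, 3, 49], [112, 140, 156]), ([604, 54, 5, 12, 50], [67, 81, 90]), ([575, 63, 65, 31, 878], [47, 48, 46]), ([611, 70, 29, 9, 107], [156, 196, 217]), ([443, 90, 197, 277, 23409], [45, 76, 134]), ([580, 99, 8, 7, 35], [54, 64, 72]), ([503, 107, 10, 7, 26], [27, 36, 52]), ([575, 137, 4, 3, 9], [34, 67, 89]), ([572, 144, 20, 12, 66], [57, 63, 67]), ([581, 144, 11, 7, 42], [32, 33, 35]), ([586, 196, 6, 13, 35], [42, 72, 126]), ([324, 240, 24, 19, 292], [128, 156, 175]), ([550, 280, 14, 7, 69], [34, 59, 93])]
[[ 83  83  85  80  19  16  18  87  93  92  91  82]
 [ 83  83  86  51  16  18  14  67  95  93  92  82]
 [ 82  82  88  32  16  36  15  47  94  93  91  81]
 [ 83  83  87  27  16  47  15  36  95  92  91  81]
 [ 83  83  87  33  14  20  14  42  94  93  89  81]
 [ 81  84  89  55  15  15  16  58  94  93  89  79]
 [ 83  85  92  85  20  17  24  86  95  94  86  81]
 [ 83  84  92  94  50  35  54 100  93  92  85  79]
 [ 84  85  91  92  60  50  63  93  93  92  85  81]
 [ 84  85  92  79  42  43  47  90  93  93  85  79]
 [ 84  85  93  62  33  36  37  80  94  93  83  79]
 [ 84  87  94  47  24  26  30  72  95  92  83  79]
 [ 84  87  94  45  17  23  27  64  94  89  82  81]
 [ 85  89  94  47  18  22  25  63  95  89  83  81]
 [ 85  89  95  56  25  26  29  68  95  91  82  81]
 [ 87  91  94  68  37  36  36  73  95  90  82  82]
 [ 85  92  95  77  46  45  44  79  94  89  81  81]
 [ 85  91  94  89  57  57  59  96  93  87  81  81]]
```

```bash
python3 -c "
from h import *
T=cv2.imread('pics/T24.png');S=cv2.imread('pics/S24.png')
for n,I,b in(('T',T,(110,225,600,440)),('S',S,(100,110,640,480))):
    h=cv2.cvtColor(I,cv2.COLOR_BGR2HSV)[b[1]:b[3],b[0]:b[2]];w=((h[...,1]<75)&(h[...,2]>55)).astype(np.uint8)
    k,l,s,c=cv2.connectedComponentsWithStats(w);print(n,[((s[j,:4]+[b[0],b[1],0,0]).tolist(),int(s[j,4])) for j in range(1,k) if 12<s[j,4]<6000])
"
```

```text
T [([184, 225, 25, 20], 418), ([270, 225, 83, 27], 1010), ([521, 225, 57, 59], 1705), ([592, 225, 8, 5], 27), ([279, 232, 10, 10], 74), ([483, 231, 8, 25], 73), ([584, 236, 12, 19], 131), ([304, 241, 9, 19], 148), ([303, 261, 10, 10], 74), ([412, 274, 35, 35], 942), ([259, 280, 79, 33], 782), ([167, 297, 42, 48], 1413), ([110, 333, 81, 107], 4922)]
S [([100, 110, 40, 11], 238), ([161, 110, 10, 32], 78), ([167, 110, 71, 46], 1935), ([611, 143, 29, 16], 64), ([573, 146, 67, 74], 1354), ([281, 158, 32, 38], 979), ([351, 202, 54, 73], 732), ([470, 270, 61, 61], 2838), ([381, 339, 39, 47], 1423), ([611, 379, 29, 67], 1160), ([342, 389, 48, 56], 2197), ([274, 467, 11, 13], 73)]
```

All evidence points to six rollers in the drawer: five are visible, none is on the bench, on the till or in the cup, and the weight drop fits six. The drawer hasn't moved. Next I go to the front of the bar to push it.

Emit:
jog_arm([
  [-0.1,-0.2,0,0],
  [-0.22,-0.45,0,0],
  [-0.31,-0.64,0,0],
  [-0.31,-0.64,0,0],
  [-0.31,-0.64,0,0],
  [-0.31,-0.64,0,0],
  [-0.31,-0.64,0,0],
  [-0.31,-0.64,0,0],
], gripper=0)

```text
clock: 25.77
eef_pos: [0.3605, 0.096, 0.2207]
tool_rot: [[-0.983, 0.182, -0.003], [0.182, 0.983, -0.001], [0.003, -0.001, -1.0]]
contact_force: [0.1, 1.0, 0.3]
finger_gap: 0.0007
finger_force: 0.0
```

Emit:
jog_arm([
  [-0.31,-0.64,0,0],
  [-0.31,-0.64,0,0],
  [-0.2,-0.45,0,0],
  [-0.1,-0.2,0,0],
  [0,0,0.3,0],
  [0,0,0.5,0],
  [0,0,0.6,0],
  [0,0,0,0],
])

```text
clock: 26.43
eef_pos: [0.3803, 0.0154, 0.1624]
tool_rot: [[-0.983, 0.183, -0.008], [0.183, 0.983, -0.0], [0.007, -0.002, -1.0]]
contact_force: [-0.9, -0.9, -0.4]
finger_gap: 0.0007
finger_force: 0.0
```

Emit:
jog_arm([
  [0,0.1,0.6,0],
  [0,0,0.7,0],
  [0,0,0.6,0],
  [0,0,0.4,0],
  [0,0,0.2,0],
  [0,0,0,0],
])

```text
clock: 26.93
eef_pos: [0.3832, 0.0195, 0.0651]
tool_rot: [[-0.983, 0.182, -0.004], [0.182, 0.983, -0.0], [0.003, -0.001, -1.0]]
contact_force: [-0.2, 0.4, -0.2]
finger_gap: 0.0005
finger_force: 0.0
```

Emit:
jog_arm([
  [-0.4,0,0,0],
  [-0.4,0,0,0],
  [-0.15,0,0,0],
  [-0.15,0,0,0],
  [-0.2,0,0,0],
  [-0.2,0,0,0],
  [-0.2,0,0,0],
  [-0.2,0,0,0],
])

```text
clock: 27.6
eef_pos: [0.4595, 0.0055, 0.0663]
tool_rot: [[-0.983, 0.182, -0.0], [0.182, 0.983, 0.0], [0.0, -0.0, -1.0]]
contact_force: [-1.3, -0.1, 0.9]
finger_gap: 0.0006
finger_force: 0.7
```

Emit:
jog_arm([
  [-0.25,0,0,0],
  [-0.25,0,0,0],
  [-0.25,0,0,0],
  [-0.25,0,0,0],
  [-0.25,0,0,0],
  [-0.25,0,0,0],
  [-0.2,0,0,0],
  [0,0,0,0],
])

```text
clock: 28.27
eef_pos: [0.5283, -0.0072, 0.0663]
tool_rot: [[-0.983, 0.183, 0.002], [0.183, 0.983, -0.0], [-0.002, 0.0, -1.0]]
contact_force: [1.0, 0.4, 1.6]
finger_gap: 0.0007
finger_force: 0.0
```

```bash
python3 -c "
from h import *
o=bot.observe();p=o['eef_pos'];e=np.array([.983,-.182,0]);print('xd',(p-[.501,-.0035,0])@e,'force',o['contact_force'],o['clock'],p)
"
```

```text
xd 0.027521445668281345 force [0.9764361  0.36293449 1.58288362] 28.2667 [ 0.52831231 -0.00720025  0.06632998]
```

Emit:
jog_arm([
  [-0.2,0,0,0],
  [-0.15,0,0,0],
  [-0.1,0,0,0],
  [-0.1,0,0,0],
  [0,0,0,0],
])

```text
clock: 28.68
eef_pos: [0.5487, -0.011, 0.0663]
tool_rot: [[-0.983, 0.182, 0.001], [0.182, 0.983, -0.0], [-0.001, 0.0, -1.0]]
contact_force: [-0.4, -0.7, -0.1]
finger_gap: 0.0007
finger_force: 0.0
```

```bash
cat >> h.py <<'E'
def panel():
    S=cam('scene');h=cv2.cvtColor(S,cv2.COLOR_RGB2HSV)[195:300,240:420];S0=cv2.cvtColor(cv2.imread('pics/scene0.png'),cv2.COLOR_BGR2HSV)[195:300,240:420]
    for q in(S0,h):
        y=cv2.inRange(q,(15,75,90),(32,200,255));print('yellow px',int((y>0).sum()))
    o=bot.observe();p=o['eef_pos'];e=np.array([.983,-.182,0]);print('xd',round((p-[.501,-.0035,0])@e,4),'force',np.round(o['contact_force'],1),o['clock'])
E
python3 -c "
from h import *
panel()"
```

```text
yellow px 4151
yellow px 264
xd 0.0478 force [-1.  -0.   0.3] 28.7333
```

The drawer is nearly shut, with little yellow left in view. I'll creep forward until it pushes back.

Emit:
jog_arm([
  [-0.06,0,0,0],
  [-0.06,0,0,0],
  [0,0,0,0],
])

```text
clock: 28.98
eef_pos: [0.5527, -0.0118, 0.0663]
tool_rot: [[-0.983, 0.182, 0.0], [0.182, 0.983, -0.0], [-0.0, 0.0, -1.0]]
contact_force: [-0.3, -0.7, 0.5]
finger_gap: 0.0005
finger_force: 0.1
```

Emit:
jog_arm([
  [-0.06,0,0,0],
  [-0.06,0,0,0],
  [0,0,0,0],
])

```text
clock: 29.23
eef_pos: [0.5577, -0.0127, 0.0663]
tool_rot: [[-0.983, 0.182, 0.001], [0.182, 0.983, -0.0], [-0.001, 0.0, -1.0]]
contact_force: [-0.3, -0.4, 0.3]
finger_gap: 0.0006
finger_force: 0.1
```

```bash
python3 -c "
from h import *
panel()"
```

```text
yellow px 4151
yellow px 78
xd 0.0573 force [0.1 0.9 0.1] 29.2833
```

Emit:
jog_arm([
  [-0.06,0,0,0],
  [-0.06,0,0,0],
  [0,0,0,0],
])

```text
clock: 29.53
eef_pos: [0.5615, -0.0135, 0.0661]
tool_rot: [[-0.983, 0.182, -0.001], [0.182, 0.983, 0.0], [0.001, -0.0, -1.0]]
contact_force: [-2.8, 1.3, 1.4]
finger_gap: 0.0003
finger_force: 1.2
```

Emit:
jog_arm([
  [-0.05,0,0,0],
  [-0.05,0,0,0],
  [0,0,0,0],
])

```text
clock: 29.78
eef_pos: [0.562, -0.0137, 0.0656]
tool_rot: [[-0.983, 0.183, -0.008], [0.183, 0.983, 0.001], [0.008, -0.001, -1.0]]
contact_force: [-13.0, 4.4, 9.4]
finger_gap: 0.0007
finger_force: 6.8
```

```bash
python3 -c "
from h import *
panel()"
```

```text
yellow px 4151
yellow px 91
xd 0.0618 force [-13.7   3.6  10. ] 29.8333
```

It hit the hard stop at 14 N, so the drawer is shut. I'll back off and lift clear.

Emit:
jog_arm([
  [0.2,0,0,0],
  [0.4,0,0,0],
  [0.6,0,0,0],
  [0.5,0,0,0],
  [0.2,0,-0.3,0],
  [0,0,-0.7,0],
  [0,0,-0.9,0],
  [0,0,-0.9,0],
])

```text
clock: 30.5
eef_pos: [0.4907, -0.0004, 0.1792]
tool_rot: [[-0.983, 0.182, -0.0], [0.182, 0.983, -0.0], [0.0, -0.0, -1.0]]
contact_force: [0.7, 0.3, -0.5]
finger_gap: 0.0
finger_force: 0.0
```

Emit:
jog_arm([
  [0.3,0,-0.5,0],
  [0.6,0,0,0],
  [0.6,0,0,0],
  [0.6,0,0,0],
  [0.3,0,0,0],
  [0,0,0,0],
])

```text
clock: 31.0
eef_pos: [0.3948, 0.0173, 0.1982]
tool_rot: [[-0.983, 0.182, 0.0], [0.182, 0.983, -0.0], [-0.0, -0.0, -1.0]]
contact_force: [0.0, 0.4, 0.4]
finger_gap: 0.0006
finger_force: 0.0
```

```bash
python3 -c "
from h import *
panel();o=bot.observe();print(o['eef_pos'],o['joint_velocities'].round(1))
T=cam('top','pics/T30.png');S=cam('scene','pics/S30.png')
cc=comp('top',T,(10,5,165),(40,110,255),(262,200,340,262));r=cv2.minAreaRect(cc);print('bar',r,plane('top',r[0],.055))
e=np.array([.983,-.182,0]);cc=comp('top',cv2.imread('pics/top0.png')[:,:,::-1].copy(),(10,5,165),(40,110,255),(262,296,332,325));r0=cv2.minAreaRect(cc);print('travel',(plane('top',r[0],.055)-plane('top',r0[0],.055))@e)
# dipper upright: rim ellipse width / handle slope in S
h=cv2.cvtColor(T,cv2.COLOR_RGB2HSV);m=((h[290:350,160:216,1]<75)&(h[290:350,160:216,2]>60)).astype(np.uint8)
m=cv2.morphologyEx(m,cv2.MORPH_OPEN,np.ones((5,5)));c=max(cv2.findContours(m,0,2)[0],key=cv2.contourArea);el=cv2.fitEllipse(c+np.array([160,290]));print('rim',el,plane('top',el[0],.07))
m=(cv2.cvtColor(S,cv2.COLOR_RGB2HSV)[265:335,465:535,1]<75).astype(np.uint8);x,y,w,hh=cv2.boundingRect(m);print('cup scene bbox',x+465,y+265,w,hh)
for p in ((.474,.311),):
    m=(cv2.cvtColor(cv2.imread('pics/scene0.png'),cv2.COLOR_BGR2HSV)[295:365,460:532,1]<75).astype(np.uint8);print('start bbox',cv2.boundingRect(m))
"
```

```text
yellow px 4151
yellow px 19
xd -0.1062 force [ 1.3  0.4 -0.3] 31.05
[0.39677578 0.01721589 0.19856655] [-0.5  1.8 -2.6 -0.1 -0.5 -0.2]
bar ((305.0, 220.0), (40.0, 68.0), 90.0) [ 0.66940112 -0.01420081  0.055     ]
travel 0.2137274581407193
rim ((187.84280395507812, 317.9750061035156), (39.9924201965332, 43.200313568115234), 21.414255142211914) [0.41991697 0.26697441 0.07      ]
cup scene bbox 471 270 60 61
start bbox (7, 1, 65, 66)
```

```bash
python3 -c "
from h import *
e=np.array([.983,-.182,0]);f=np.array([.501,-.0035,0]);i=info('top')
for p in((270.2,227.7),(348.3,245.2)):
    q=plane('top',p,.09);print('till edge xd',(q-f)@e)
T=cv2.imread('pics/T30.png')[:,:,::-1].copy();S=cv2.imread('pics/S30.png');S0=cv2.imread('pics/scene0.png')
for d in(.11,.12,.13):
    c=np.array(i['R'])@(f+e*(d-.056)+[0,0,.052])+np.array(i['t']);print('bar px if travel',d,i['fx']*c[0]/c[2]+i['cx'],i['fy']*c[1]/c[2]+i['cy'])
h=cv2.cvtColor(T,cv2.COLOR_RGB2HSV)
for u in(290,298,306,312,318,325):print(u,T[236:290:2,u].sum(1)//3)
"
```

```text
till edge xd 0.12461798269986624
till edge xd 0.11774214677820409
bar px if travel 0.11 304.0848243232561 265.1057024062262
bar px if travel 0.12 304.8624597334784 261.2340018653259
bar px if travel 0.13 305.63807192069396 257.37237457148507
290 [133 102 134 193 203 214 206 189 181 215 123  78  94  89  90  91  95  96
  96  99  94  96  97  94  95  93  94]
298 [133 137  76  62  77  92  96  97  97 195 202  90  99  97  97  95  94  94
  97  98  94  95  97  94  95  94  96]
306 [125 135 130  70  66  79  95  95  92 117 204 184  78  94  98  97  96  91
  95  96  94  93  96  93  92  96  95]
312 [118 131 137 114  62  67  92  95  92  94 158 216 132  92  98  95  95  93
  95  95  95  92  95  94  91  95  95]
318 [161 121 134 135  73  64  74  94  91  93 107 201 192  83  95  97  97  93
  94  96  95  92  96  92  91  92  94]
325 [178 115 128 134 123 134 183 148 117  94  79 131 202 155  79  96  95  93
  92  95  93  94  95  91  92  92  94]
```

```bash
python3 -c "
from plant import bot
print(bot.hand_in())"
```

```text
the job is handed in; nothing more can be done
None
```

I poured the rollers into the drawer, stood the empty dipper upright on the bench, pushed the drawer to its stop and handed the job in at about 31 s. I saw only five of the six rollers in the drawer; the sixth is most likely under the till cover, going by the dipper's weight drop and none showing anywhere else.

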